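Sort the parts tins by weight and nest the weighing pans

TASK

Clear this counting bench: of the look-alike closed tins on the rubber mat, one still holds parts and the rest are empty, so lift them to feel which, stand the heavy one upright on the plate of the scale and stand all the empty ones upright in the grey tray. Nest the loose weighing pans, smaller inside larger, flat in the large pan on the bench, with their handles clearly fanned apart so that no handle lies over another. Leave the other things on the bench where they are.

Things in the scene. Friction and masses are not known exactly. Their poses are not given: they have to be found in the camera images.
- tin_a: one of four round closed steel tins that look exactly alike, 62 mm diameter, 80 mm high, smooth side; lids stay on. Origin: centre of the underside, z up its axis. Each stands on the mat at the start. Exactly one of the four is loaded with parts (about 600 g in all), the others are empty (about 150 g each); nothing but the weight tells which
- tin_b: one of four round closed steel tins that look exactly alike, 62 mm diameter, 80 mm high, smooth side; lids stay on. Origin: centre of the underside, z up its axis. Each stands on the mat at the start. Exactly one of the four is loaded with parts (about 600 g in all), the others are empty (about 150 g each); nothing but the weight tells which
- tin_c: one of four round closed steel tins that look exactly alike, 62 mm diameter, 80 mm high, smooth side; lids stay on. Origin: centre of the underside, z up its axis. Each stands on the mat at the start. Exactly one of the four is loaded with parts (about 600 g in all), the others are empty (about 150 g each); nothing but the weight tells which
- tin_d: one of four round closed steel tins that look exactly alike, 62 mm diameter, 80 mm high, smooth side; lids stay on. Origin: centre of the underside, z up its axis. Each stands on the mat at the start. Exactly one of the four is loaded with parts (about 600 g in all), the others are empty (about 150 g each); nothing but the weight tells which
- mat: thin square dark rubber mat, 210 x 210 x 3 mm, fixed to the bench; the tins start on it. Origin: centre of the underside
- tray: square grey open plastic tray for the empty tins, fixed, 210 x 210 mm outside, walls 5 mm thick and 28 mm high, floor 5 mm thick; x and y along its sides. Holds four tins two by two (48 mm either side of the middle). Origin: centre of the underside
- scale: white bench scale, fixed, body 180 (x) x 190 (y) mm, with a flat steel weighing plate on top, display on its -x side. It does not sink. Origin: centre of the underside
- scale_top (a point): centre of the top face of the scale's weighing plate, 150 (x) x 170 (y) mm, 55 mm above the bench
- pan_large: large round aluminium weighing pan, 140 mm across the rim, 110 mm across the flat bottom, 38 mm high, wall 3, floor 4 mm, 180 g, loose; bottom of the nest. Handle along the pan's -x: bar 12 mm wide, 9 mm thick, from rim to 140 mm from the axis, rising outward at 12 degrees; a smaller pan inside carries its handle clear over the larger rim. Origin: centre of underside, z up
- pan_large_handle (a point): middle of the large pan's handle bar, 105 mm from the pan's axis, 44 mm above the pan's underside
- pan_medium: medium round aluminium weighing pan, 116 mm across the rim, 90 mm across the flat bottom, 40 mm high, wall 3, floor 4 mm, 140 g, loose; may be absent. Handle along the pan's -x: bar 12 mm wide, 9 mm thick, from rim to 140 mm from the axis, rising outward at 12 degrees; a smaller pan inside carries its handle clear over the larger rim. Origin: centre of underside, z up
- pan_medium_handle (a point): middle of the medium pan's handle bar, 105 mm from the pan's axis, 48 mm above the pan's underside
- pan_small: small round aluminium weighing pan, 92 mm across the rim, 70 mm across the flat bottom, 42 mm high, wall 3, floor 4 mm, 110 g, loose; may be absent. Handle along the pan's -x: bar 12 mm wide, 9 mm thick, from rim to 140 mm from the axis, rising outward at 12 degrees; a smaller pan inside carries its handle clear over the larger rim. Origin: centre of underside, z up
- pan_small_handle (a point): middle of the small pan's handle bar, 105 mm from the pan's axis, 53 mm above the pan's underside
- tape: roll of tape, a ring 90 mm outside, 45 mm high, loose bystander, to be left alone. Origin: centre of the underside
- bottle_1: white bottle, 54 mm diameter, 150 mm high, loose bystander, to be left alone. Origin: centre of the underside
- bottle_2: amber bottle, 60 mm diameter, 170 mm high, loose bystander, to be left alone. Origin: centre of the underside
- carton: small cardboard carton 100 x 140 x 70 mm, loose bystander, to be left alone. Origin: centre of the underside
- mug: white mug, 90 mm high, loose bystander, to be left alone. Origin: centre of the underside
Mind the look-alikes: they are no part of the job. Leave any yellow look-alike of the pan_small alone.

How it is judged:
By the outcome, as a careful person would: the job done as asked, in the order asked, and still so for the second after the job is handed in, with the robot touching nothing.
Of pan_medium, pan_small only 1 to 2 are there at a start; the rules pass over those that are not, and their reading is None.
At some moment in a run one of tin_a, tin_b, tin_c, tin_d, pan_medium, pan_small may be knocked a few centimetres aside while the robot is not near it.
It also fails if it takes over 210 s, if anything falls off the work surface, if the arm or the gripper's body presses on something with over 40 N, if the wrist force passes 120 N, or if a joint passes its speed limit or range.

ROBOT

A 7-joint arm with a two-finger parallel gripper is mounted at the origin on the work surface. World frame = base frame: x ahead of the robot, y to its left, z up, the work surface at z = 0. Lengths are in mm, angles in rad, forces in N, time in s.
With the tool pointing down it reaches from about 400 to 875 mm from the base axis. Payload 4.4 kg.
Tool frame: the origin (TCP) lies midway between the tips of the shut fingers; the grasp point (between the pads) lies 19 mm behind it; x points along the fingers, y is the direction in which the jaws open and shut, and the axes are right-handed (so a half turn about x gives the same grasp; the last joint's range is limited). The gripper opens to 85 mm and grips with 20 to 120 N. Pads are 22 mm wide; open, the fingers measure 114 mm over their backs; the gripper's body (76 mm by 85 mm) begins 54 mm behind the grasp point. The pads swing forward as they close: fully open they stand 13 mm farther back than shut.
Start: joints at [1.274, 0.628, 0.038, 1.517, -0.027, 0.996, -0.02], TCP at [148.72, -632.772, 201.613] pointing down, gripper open.
Joint ranges: [-3.06, 3.06], [-0.37, 2.12], [-1.25, 1.32], [0.18, 2.47], [-1.1, 4.24], [0.23, 1.98], [-2.94, 2.94]. Speed limits (rad/s): [2.57, 2.57, 3.14, 3.14, 3.14, 3.14, 3.14].

INTERFACE

Orientations are given as [roll, pitch, yaw] about the fixed x, y, z axes, in that order (R = Rz(yaw) Ry(pitch) Rx(roll)).
In Python, from cell import ctrl gives the robot as it stands.
- The arm moves only by the tool arm_command, never from a script. Its argument "series" is a list of rows, each a list of 7 numbers: the opening, from 0 (shut) to 1 (fully open), then the shift along the world's x, y, z in cm, then the turn, a rotation vector about the world's x, y, z in degrees. In form: [[claw, x, y, z, rx, ry, rz], ...]. A call has 1 to 20 rows; each row shifts and turns the commanded pose from where the row before left it; what a row does not reach is not made up. A row lasts 1/12 s, in which the tool goes at most 41.7 mm and 7.16 degrees, less where a joint would pass 70% of its speed; a pose out of reach is approached as far as the arm can. A call with a gripper value outside its range is refused whole. The fingers move at their own pace and stop on an object; the grip force is fixed at half the most. Time passes only in rows, so rows that do not move let the fingers close. It gives the time, the measured TCP pose, the force and the opening at its end, in the units of the state.
- ctrl.read_state(): the state, without advancing time (a new reading comes with each control period).
- ctrl.get_image(name): name is "side" or "top" or "wrist"; returns the picture (420x560x3 uint8, blue, green, red); there is no depth.
- ctrl.calibration(name): a dict with "fovy" (degrees; the focal length in pixels is half the picture's height over the tangent of half this angle, whatever the lens; pixels are square), "cx", "cy" (the principal point, pixels), "cam_to_world" (4x4, takes a point from camera to world coordinates); the wrist camera has in their place "T_tool_cam" (4x4, takes a point from camera to tool coordinates, whose origin is the TCP and whose axes are the tool frame's). Camera axes: x right, y up, looking along -z (the intrinsics and any distortion apply to the point x, -y, -z); pixel columns grow to the right and rows downward; lengths in mm; the calibration is good to about 2 mm. A picture is of the moment at which its call begins: read the wrist's pose just before it. calibration takes no time and is no camera call.
- ctrl.finish_job(): hands the job in, once; it reports no verdict.
Trained networks look in the newest picture that a camera, given by its name, has taken for a name from the list of things; names that differ only in an ending like _2 or _b are one class to them, and where a whole thing is asked for, a point or a joint stands for the part that bears it (a point fixed in the world has none). Each returns a list of dicts, best first, with "conf" (0 to 1); they miss things now and then, are a little off and sometimes report something else, mostly with a low value. They report only what shows in the picture. A call takes as long as a camera call. They do not tell look-alikes from the thing itself.
- ctrl.spot_in(label, camera): "centre" ([x, y, z] in mm, in world coordinates, good to about 4 mm: the middle of the surface that is visible of it).
The state is a dict: "clock": time; "qpos": joint angles; "qd": joint speeds; "tau": joint torques, N m; "eef_pos": TCP position; "tool_rot": TCP orientation; "force": force on the tool from outside, world axes, zero at the start; "torque": the same for the moment, N m; "width": finger opening in mm.
Only numpy, scipy, OpenCV 4.12 (cv2) and the standard library are available. Lean on these libraries where they do the work, as an engineer would, in place of code of your own. Each camera call takes 0.05 s, during which the arm holds its last target.

## Working session

There is one attempt and no reset: what is moved stays moved. The work goes in short steps, Python scripts to look and compute and a tool call to move; the robot and the scene stay as the last step left them, time stands still between calls to the robot, and variables do not carry over. Pictures are saved under pics/ and viewed, and the job is handed in when it is done.

Besides the shell and the picture viewer there is one more tool, called after "Request:" as name(argument=value, ...) on one line, values as JSON. arm_command: Moves the arm, as the interface text tells. Its arguments: {"type":"object","properties":{"series":{"type":"array"}},"required":["series"]}

```bash
mkdir -p pics; ls; cat > h.py <<'E'
from cell import ctrl
import numpy as np, cv2
from scipy.spatial.transform import Rotation as R
def cam(n):
    c=ctrl.calibration(n)
    if n=='wrist':
        s=ctrl.read_state(); T=np.eye(4); T[:3,:3]=R.from_euler('xyz',s['tool_rot']).as_matrix(); T[:3,3]=s['eef_pos']
        T=T@np.array(c['T_tool_cam'])
    else: T=np.array(c['cam_to_world'])
    f=210/np.tan(np.radians(c['fovy'])/2)
    return c,f,T
def proj(n,p,ct=None):
    c,f,T=ct or cam(n); q=np.linalg.inv(T)@np.append(p,1)
    return c['cx']+f*q[0]/-q[2], c['cy']-f*q[1]/-q[2]
def ray(n,u,v,z,ct=None):
    c,f,T=ct or cam(n); d=T[:3,:3]@np.array([(u-c['cx'])/f,-(v-c['cy'])/f,-1]); o=T[:3,3]
    return o+d*(z-o[2])/d[2]
def snap(n,fn):
    im=np.array(ctrl.get_image(n)); cv2.imwrite('pics/'+fn,im); return im
E
python3 - <<'E'
from h import *
s=ctrl.read_state(); print(s)
for n in ['top','side','wrist']:
    snap(n,n+'0.png'); print(n,ctrl.calibration(n))
for n in ['top','side']:
  for l in ['tin_a','mat','tray','scale','pan_large','pan_medium','pan_small','pan_large_handle','pan_medium_handle','pan_small_handle','tape','bottle_1','bottle_2','carton','mug']:
    r=ctrl.spot_in(l,n); print(n,l,[(np.round(d['centre']).tolist(),round(d['conf'],2)) for d in r])
E
```

```text
pics
{'clock': 0.0, 'qpos': array([ 1.27420075,  0.62933805,  0.03843745,  1.51840374, -0.02697413,
        0.99627575, -0.01999476]), 'qd': array([-7.78862960e-04, -4.75658152e-04,  3.09826827e-05, -2.38650740e-03,
        7.36192022e-04,  5.49093771e-04, -2.67221514e-03]), 'tau': array([ 1.48851454e-04, -5.63398540e+01,  1.22657184e+00, -1.93444866e+01,
        1.12106130e-02,  1.04813237e-02,  9.64206890e-06]), 'eef_pos': array([ 148.5516291 , -632.08535716,  200.68286595]), 'tool_rot': array([-1.54749147,  1.56888936,  1.82491891]), 'force': array([ 0.24485266,  0.84012311, -0.72777069]), 'torque': array([ 0.04417045, -0.00678062,  0.02242832]), 'width': 85.49815256097219}
top {'fovy': 56.32803143939662, 'cx': 276.5618914852139, 'cy': 212.02616433024005, 'cam_to_world': array([[ 9.56550533e-03,  9.85933783e-01, -1.66862451e-01,
         3.50488670e+02],
       [-9.99943625e-01,  8.66204120e-03, -6.14138781e-03,
         2.01503308e+01],
       [-4.60963229e-03,  1.66911789e-01,  9.85961057e-01,
         1.23901625e+03],
       [ 0.00000000e+00,  0.00000000e+00,  0.00000000e+00,
 
[... 2208 characters left out ...]
4)]
side pan_large [([491.0, -373.0, 15.0], 0.81)]
side pan_medium [([700.0, -121.0, 20.0], 0.79), ([424.0, 42.0, 72.0], 0.16)]
side pan_small [([675.0, -271.0, 26.0], 0.94), ([280.0, -295.0, 23.0], 0.88)]
side pan_large_handle []
side pan_medium_handle [([696.0, -123.0, 21.0], 0.82), ([529.0, 51.0, 73.0], 0.37)]
side pan_small_handle [([280.0, -293.0, 27.0], 0.96), ([672.0, -268.0, 25.0], 0.59), ([484.0, 336.0, 7.0], 0.52)]
side tape [([433.0, -112.0, 29.0], 0.95)]
side bottle_1 [([567.0, 515.0, 90.0], 0.91), ([775.0, 7.0, 90.0], 0.74)]
side bottle_2 [([567.0, 515.0, 90.0], 0.91), ([775.0, 7.0, 90.0], 0.74)]
side carton [([663.0, 379.0, 73.0], 0.64)]
side mug [([617.0, -442.0, 61.0], 0.73)]
```

View pics/top0.png

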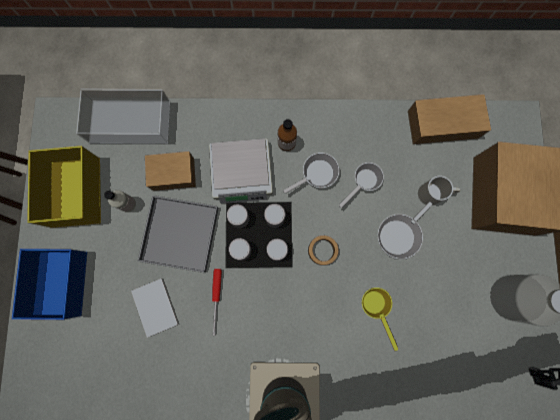

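View pics/side0.png

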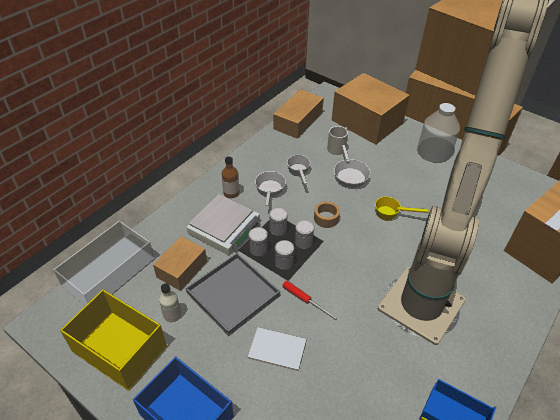

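View pics/wrist0.png

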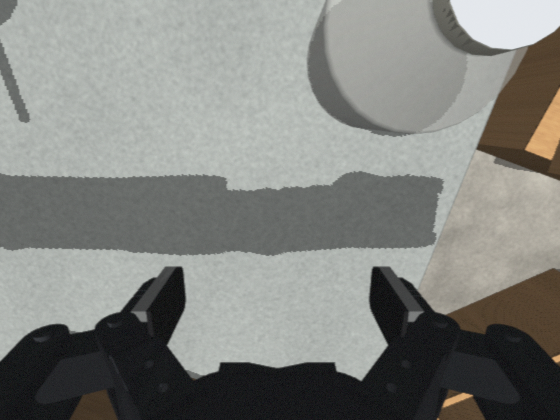

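```bash
python3 - <<'E'
from h import *
im=cv2.imread('pics/top0.png')
c=cv2.resize(im[190:280,215:305],None,fx=6,fy=6,interpolation=cv2.INTER_CUBIC)
d=cv2.resize(im[140:265,275:460],None,fx=4,fy=4,interpolation=cv2.INTER_CUBIC)
cv2.imwrite('pics/c1.png',c); cv2.imwrite('pics/c2.png',d)
# lids
g=im[195:275,218:300].min(axis=2); 
_,b=cv2.threshold(g,0,255,cv2.THRESH_OTSU); print(_)
n,l,st,ce=cv2.connectedComponentsWithStats(b)
for i in range(1,n):
    if st[i,4]>40: 
        u,v=ce[i]+[218,195]; print(st[i],u,v,ray('top',u,v,83).round(1))
for p in [(431,136,3),(535,144,3)]: print(proj('top',np.array(p,float)))
E
```

```text
80.0
[   0    0   82   80 1744] 262.7517201834862 240.94552752293578 [459.2  67.3  83. ]
[  9   9  21  21 337] 236.6053412462908 214.35608308605342 [538.  146.7  83. ]
[ 46   9  21  21 342] 274.1198830409357 213.86257309941521 [540.5  34.6  83. ]
[ 11  43  21  22 358] 238.89385474860336 248.5558659217877 [436.1 137.2  83. ]
[ 49  44  21  21 353] 276.5864022662889 248.9915014164306 [435.8  26.2  83. ]
(np.float64(241.76221318524858), np.float64(252.0908495170511))
(np.float64(240.04896627298663), np.float64(219.34158322411892))
```

View pics/c1.png

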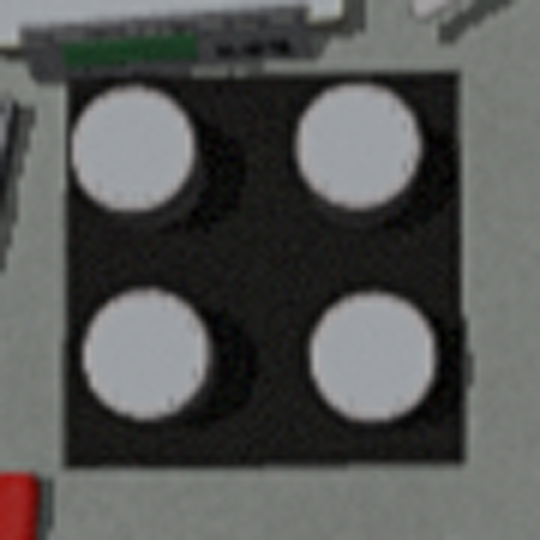

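View pics/c2.png

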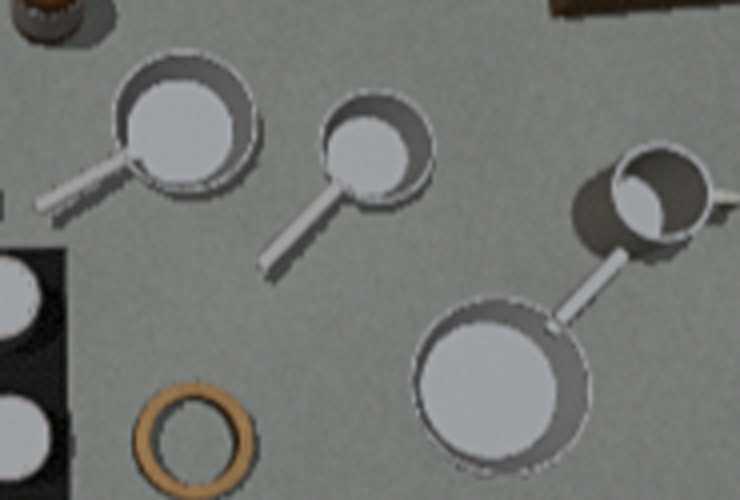

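```bash
python3 - <<'E'
from h import *
im=cv2.imread('pics/top0.png')
c=cv2.resize(im[130:280,130:290],None,fx=4.5,fy=4,interpolation=cv2.INTER_CUBIC)
c=cv2.resize(im[130:280,130:290],None,fx=4,fy=4,interpolation=cv2.INTER_CUBIC)
cv2.imwrite('pics/c3.png',c)
def P(u,v,z): print(u,v,z,ray('top',u,v,z).round(1))
# rough pan points from crop2 (x4, origin 275,140)
f=lambda x,y:(275+x/4,140+y/4)
P(*f(186,121),40);P(*f(38,207),55)
P(*f(378,148),42);P(*f(262,267),60)
P(*f(502,386),38);P(*f(622,256),52)
P(*f(662,192),90)
E
```

```text
321.5 170.25 40 [ 688.4 -112.9   40. ]
284.5 191.75 55 [614.6   3.6  55. ]
369.5 177.0 42 [ 667.1 -263.1   42. ]
340.5 206.75 60 [ 568.1 -167.6   60. ]
400.5 236.5 38 [ 480.9 -353.4   38. ]
430.5 204.0 52 [ 580.6 -445.5   52. ]
440.5 188.0 90 [ 622.3 -463.2   90. ]
```

View pics/c3.png

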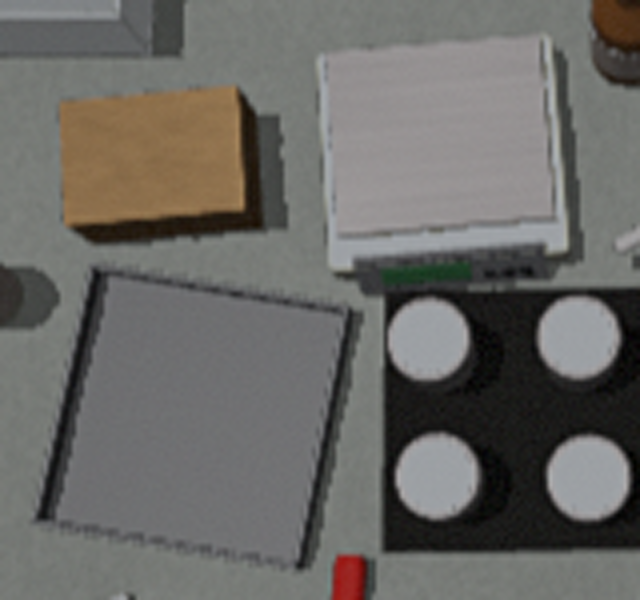

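```bash
python3 - <<'E'
from h import *
def C(pts,z):
    q=np.array([ray('top',130+x/4,130+y/4,z) for x,y in pts]); m=q.mean(0); print(q.round(0)[:,:2].tolist(),m.round(1)); 
    for i in range(4): 
        d=q[(i+1)%4]-q[i]; print(np.hypot(*d[:2]).round(0),np.degrees(np.arctan2(d[1],d[0])).round(1))
    return m
m=C([(97,270),(358,312),(303,567),(40,520)],28)
C([(326,54),(546,38),(557,218),(337,238)],55)
a=np.radians(-11.5)
for a_ in (-10,-11.5):
  a=np.radians(a_); ex=np.array([np.cos(a),np.sin(a)]); ey=np.array([-ex[1],ex[0]])
  for i in (1,-1):
    for j in (1,-1): print(i,j,(m[:2]+48*i*ex+48*j*ey).round(1))
s=ctrl.read_state(); Rm=R.from_euler('xyz',s['tool_rot']).as_matrix(); print(Rm.round(3))
E
```

```text
[[599.0, 414.0], [567.0, 207.0], [368.0, 242.0], [402.0, 446.0]] [484.  327.3  28. ]
210.0 -98.7
201.0 169.9
206.0 80.6
199.0 -9.2
[[768.0, 235.0], [783.0, 62.0], [637.0, 51.0], [620.0, 221.0]] [702.2 142.1  55. ]
174.0 -85.2
146.0 -175.9
171.0 95.8
149.0 5.4
1 1 [539.6 366.2]
1 -1 [522.9 271.7]
-1 1 [445.1 382.9]
-1 -1 [428.4 288.4]
1 1 [540.6 364.8]
1 -1 [521.5 270.7]
-1 1 [446.5 383.9]
-1 -1 [427.4 289.8]
[[ 0.     0.229 -0.973]
 [ 0.    -0.973 -0.229]
 [-1.    -0.    -0.   ]]
```

Request:
arm_command(series=[[1,2.9,2.8,0,0,0,-5],[1,2.9,2.8,0,0,0,-5],[1,2.9,2.8,0,0,0,-3.2],[1,2.9,2.8,0,0,0,0],[1,2.9,2.8,0,0,0,0],[1,2.9,2.8,0,0,0,0],[1,2.9,2.8,0,0,0,0],[1,2.9,2.8,0,0,0,0],[1,2.9,2.8,0,0,0,0],[1,2.9,2.8,0,0,0,0],[1,2.9,2.8,0,0,0,0],[1,2.9,2.8,0,0,0,0],[1,-0.8,4,0,0,0,0],[1,-0.8,4,0,0,0,0],[1,-0.8,4,0,0,0,0],[1,-0.8,4,0,0,0,0],[1,-0.8,4,0,0,0,0],[1,-0.8,4,0,0,0,0],[1,-0.8,4,0,0,0,0],[1,-0.8,4,0,0,0,0]])

```text
clock: 3.32
eef_pos: [432.2, 25.0, 202.0]
tool_rot: [-3.018, 1.57, 0.124]
force: [0.2, 0.7, 1.0]
width: 85.3
```

```bash
cat >> h.py <<'E'
def lids(fn,th=80):
    im=snap('top',fn); g=im[195:275,218:300].min(axis=2); b=((g>120)*255).astype(np.uint8)
    n,l,st,ce=cv2.connectedComponentsWithStats(b)
    for i in range(1,n):
        if 200<st[i,4]<600: print('lid',st[i,4],ray('top',*(ce[i]+[218,195]),83).round(1)[:2])
E
python3 - <<'E'
from h import *
s=ctrl.read_state(); print(s['clock'],s['eef_pos'],s['force'],s['width'],s['qpos'].round(2)); print(R.from_euler('xyz',s['tool_rot']).as_matrix().round(3))
w=snap('wrist','w1.png')
for i,p in enumerate([(538,147),(540.5,34.6),(436,137),(436,26)]):
    for dz in (83,): u=proj('wrist',np.array([*p,dz],float)); print(p,np.round(u)); cv2.circle(w,tuple(int(x) for x in u),3,(0,0,255),-1)
cv2.imwrite('pics/w1m.png',w)
E
```

```text
3.3167 [432.21950463  24.96287662 201.96712493] [0.23934394 0.67246508 1.00389561] 85.32264607468925 [-0.16  0.32  0.05  2.09 -0.03  0.73 -1.66]
[[ 0.001  0.    -1.   ]
 [ 0.    -1.    -0.   ]
 [-1.    -0.    -0.001]]
(538, 147) [148.  74.]
(540.5, 34.6) [279.  72.]
(436, 137) [170. 190.]
(436, 26) [286. 192.]
```

View pics/w1m.png

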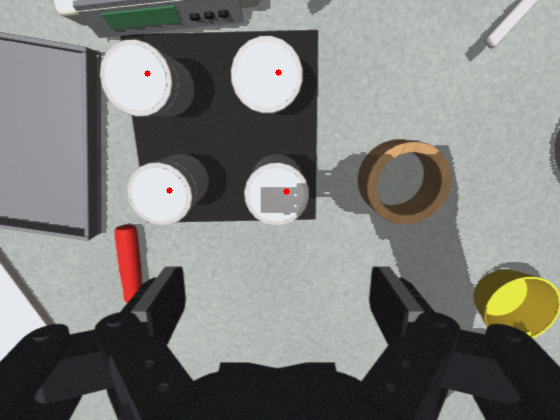

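```bash
python3 - <<'E'
from h import *
for i in range(3):
    s=ctrl.read_state(); print(s['clock'],s['eef_pos'],s['tool_rot'])
c,f,T=cam('wrist'); print(f,c['cx'],T.round(4)); q=np.linalg.inv(T)@np.array([436,26,83,1]); print(q)
E
```

```text
3.3667 [430.2267712   34.51941335 201.78784916] [-1.36030235  1.56506046  1.79314068]
3.3667 [430.2267712   34.51941335 201.78784916] [-1.36030235  1.56506046  1.79314068]
3.3667 [430.2267712   34.51941335 201.78784916] [-1.36030235  1.56506046  1.79314068]
314.78551360553996 277.0026948138095 [[ 1.100000e-02  9.574000e-01  2.886000e-01  5.031973e+02]
 [-9.999000e-01  1.210000e-02 -1.900000e-03  3.414810e+01]
 [-5.300000e-03 -2.886000e-01  9.574000e-01  3.749607e+02]
 [ 0.000000e+00  0.000000e+00  0.000000e+00  1.000000e+00]]
[   8.95154291   19.82764045 -298.91413608    1.        ]
```

Request:
arm_command(series=[[1,0,0,0,0,0,0],[1,0,0,0,0,0,0],[1,0,0,0,0,0,0]])

```text
clock: 3.62
eef_pos: [433.1, 22.1, 201.8]
tool_rot: [2.374, 1.57, -0.768]
force: [-0.5, -0.4, 0.2]
width: 85.3
```

Request:
arm_command(series=[[1,0.15,0.2,-4,0,0,0],[1,0.15,0.2,-4,0,0,0],[1,0,0,-3.8,0,0,0],[1,0,0,-3,0,0,0],[1,0,0,-1.5,0,0,0],[1,0,0,-0.5,0,0,0],[0,0,0,0,0,0,0],[0,0,0,0,0,0,0],[0,0,0,0,0,0,0],[0,0,0,0,0,0,0]])

```text
clock: 4.45
eef_pos: [436.9, 26.9, 35.0]
tool_rot: [-3.095, 1.568, 0.046]
force: [0.3, 0.5, -2.2]
width: 59.6
```

Request:
arm_command(series=[[0,0,0,1,0,0,0],[0,0,0,1.5,0,0,0],[0,0,0,0.5,0,0,0],[0,0,0,0,0,0,0],[0,0,0,0,0,0,0],[0,0,0,0,0,0,0]])

```text
clock: 4.95
eef_pos: [435.6, 27.2, 63.5]
tool_rot: [-2.999, 1.571, 0.143]
force: [-0.6, 0.2, -2.1]
width: 59.7
```

```bash
python3 - <<'E'
from h import *
for i in range(4):
    s=ctrl.read_state(); print(s['clock'],s['eef_pos'].round(1),s['force'].round(2),s['width']); ctrl.get_image('wrist')
E
```

```text
4.95 [435.6  27.2  63.5] [-0.63  0.22 -2.09] 59.689104523421406
5.0 [435.4  27.2  63.3] [-0.26 -0.63 -1.58] 59.645129318877935
5.05 [435.3  27.2  63.2] [-0.29 -0.17 -2.06] 59.43609985686881
5.1 [435.3  27.2  63.1] [ 0.26  0.28 -1.78] 59.48321200279774
```

Request:
arm_command(series=[[0,0,0,-1.5,0,0,0],[0,0,0,-1,0,0,0],[0,0,0,-0.5,0,0,0],[0,0,0,0,0,0,0],[1,0,0,0,0,0,0],[1,0,0,0,0,0,0],[1,0,0,0,0,0,0],[1,0,0,2,0,0,0],[1,0,0,4,0,0,0],[1,0,0,3,0,0,0],[1,0,2,0,0,0,0],[1,0,3,0,0,0,0],[1,0,3,0,0,0,0],[1,0,2,0,0,0,0],[1,0,1,0,0,0,0],[1,0,0,0,0,0,0]])

```text
clock: 6.48
eef_pos: [435.6, 139.6, 123.5]
tool_rot: [-1.833, 1.57, 1.313]
force: [0.4, -0.2, 0.7]
width: 85.3
```

```bash
python3 - <<'E'
from h import *
s=ctrl.read_state(); print(s['clock'],s['eef_pos'],s['force'],s['width'])
snap('wrist','w2.png');ct=None
E
```

```text
6.4833 [435.61053217 139.55978091 123.53084161] [ 0.37333529 -0.16329016  0.73163944] 85.30523852920348
```

View pics/w2.png

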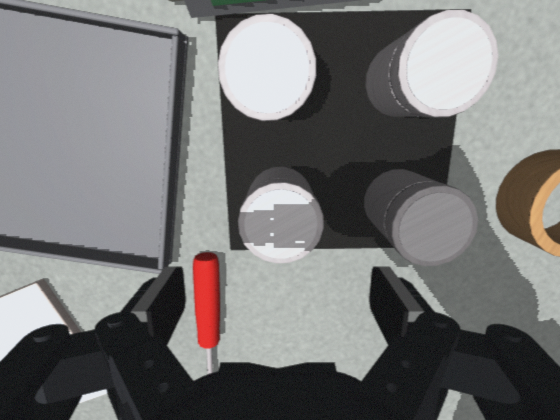

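Request:
arm_command(series=[[1,0,-0.1,-3,0,0,0],[1,0,0,-3,0,0,0],[1,0,0,-2,0,0,0],[1,0,0,-1,0,0,0],[0,0,0,0,0,0,0],[0,0,0,0,0,0,0],[0,0,0,0,0,0,0],[0,0,0,0,0,0,0],[0,0,0,1,0,0,0],[0,0,0,1.5,0,0,0],[0,0,0,0.5,0,0,0],[0,0,0,0,0,0,0],[0,0,0,0,0,0,0],[0,0,0,0,0,0,0]])

```text
clock: 7.7
eef_pos: [435.3, 136.0, 63.3]
tool_rot: [0.459, 1.57, -2.682]
force: [-0.9, -0.6, -5.0]
width: 59.9
```

```bash
python3 - <<'E'
from h import *
for i in range(3):
    s=ctrl.read_state(); print(s['clock'],s['eef_pos'].round(1),s['force'].round(2),s['width']); ctrl.get_image('wrist')
E
```

```text
7.7 [435.3 136.   63.3] [-0.93 -0.62 -5.05] 59.91552895989694
7.75 [435.2 136.   63.1] [-0.04 -0.28 -6.69] 59.74061522340402
7.8 [435.2 136.   63.1] [-0.65 -0.21 -5.35] 59.657090854522636
```

Request:
arm_command(series=[[0,0,0,3,0,0,0],[0,0,0,3.5,0,0,0],[0,1,0,2.5,0,0,0],[0,2.5,0,0,0,0,0],[0,3.5,0.1,0,0,0,0],[0,4,0.1,0,0,0,0],[0,4,0.1,0,0,0,0],[0,4,0.1,0,0,0,0],[0,3.5,0.1,0,0,0,0],[0,2.5,0.1,0,0,0,0],[0,1.2,0,0,0,0,0],[0,0.5,0,-1,0,0,0],[0,0,0,-2,0,0,0],[0,0,0,-1.5,0,0,0],[0,0,0,0,0,0,0],[0,0,0,0,0,0,0]])

```text
clock: 9.18
eef_pos: [700.0, 142.0, 106.2]
tool_rot: [0.183, 1.565, -2.958]
force: [0.8, -0.5, -5.9]
width: 59.6
```

```bash
python3 - <<'E'
from h import *
s=ctrl.read_state(); print(s['clock'],s['eef_pos'],s['force'],s['width'])
snap('wrist','w3.png');snap('side','s3.png')
E
```

```text
9.1833 [700.03762578 142.02563793 106.17006926] [ 0.76712348 -0.4909782  -5.86413982] 59.59352468521844
```

View pics/s3.png

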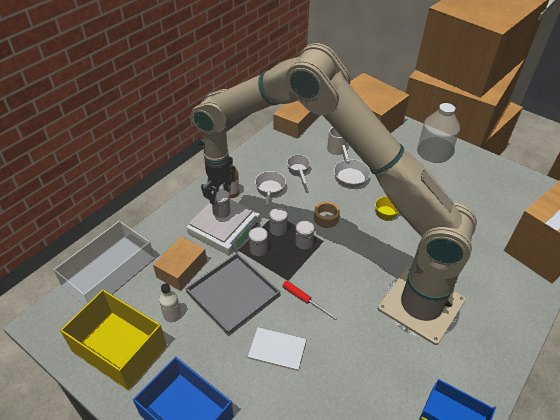

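View pics/w3.png

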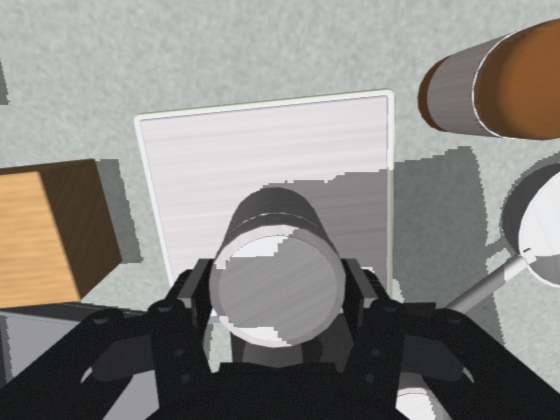

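Request:
arm_command(series=[[0,0,0,-1,0,0,0],[0,0,0,-0.6,0,0,0],[0,0,0,-0.3,0,0,0],[0,0,0,-0.1,0,0,0],[0,0,0,0,0,0,0]])

```text
clock: 9.7
eef_pos: [702.4, 142.2, 88.1]
tool_rot: [0.248, 1.57, -2.894]
force: [0.2, 0.1, -6.3]
width: 60.0
```

Request:
arm_command(series=[[0,0,0,-0.15,0,0,0],[0,0,0,-0.1,0,0,0],[0,0,0,0,0,0,0]])

```text
clock: 9.95
eef_pos: [703.2, 142.3, 86.6]
tool_rot: [-2.995, 1.57, 0.147]
force: [0.2, 0.1, -4.5]
width: 59.8
```

Request:
arm_command(series=[[0,0,0,-0.15,0,0,0],[0,0,0,0,0,0,0],[1,0,0,0,0,0,0],[1,0,0,0,0,0,0],[1,0,0,0,0,0,0],[1,0,0,1,0,0,0],[1,0,0,3,0,0,0],[1,0,0,3,0,0,0],[1,-2,0,2,0,0,0],[1,-3.5,0.1,0,0,0,0],[1,-4,0.1,0,0,0,0],[1,-3.5,0.1,0,0,0,0],[1,-2,0.1,0,0,0,0],[1,-1,0.1,0,0,0,0],[1,-0.5,0,0,0,0,0],[1,0,0,0,0,0,0]])

```text
clock: 11.28
eef_pos: [537.5, 147.5, 175.6]
tool_rot: [-2.697, 1.57, 0.445]
force: [0.2, 0.4, 0.6]
width: 85.1
```

```bash
python3 - <<'E'
from h import *
s=ctrl.read_state(); print(s['clock'],s['eef_pos'],s['force'],s['width'])
snap('wrist','w4.png');snap('side','s4.png'); lids('t4.png')
E
```

```text
11.2833 [537.48230451 147.54088624 175.59737004] [0.16146963 0.35576072 0.58465027] 85.11557182373757
lid 260 [431.   31.2]
lid 306 [371.6  28.3]
```

View pics/s4.png

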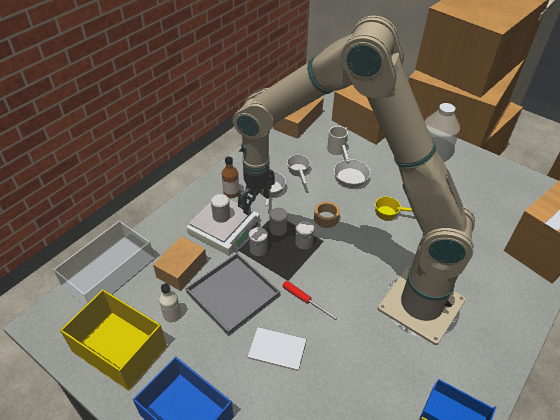

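View pics/w4.png

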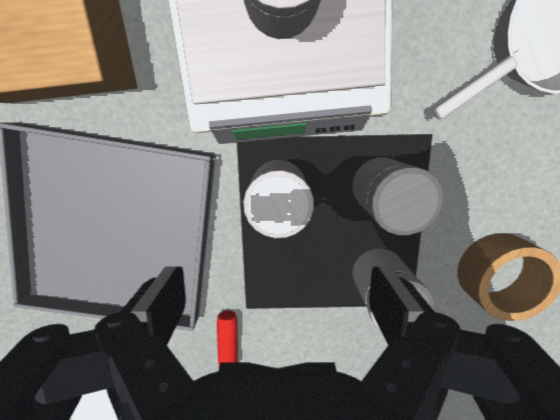

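Request:
arm_command(series=[[1,0.05,0,-3,0,0,0],[1,0,0,-4,0,0,0],[1,0,0,-3.5,0,0,0],[1,0,0,-2.5,0,0,0],[1,0,0,-1,0,0,0],[0,0,0,0,0,0,0],[0,0,0,0,0,0,0],[0,0,0,0,0,0,0],[0,0,0,0,0,0,0],[0,0,0,1,0,0,0],[0,0,0,3,0,0,0],[0,0,0,3,0,0,0],[0,0,0,2,0,0,0],[0,0,0,0,0,0,0],[0,0,0,0,0,0,0]])

```text
clock: 12.68
eef_pos: [539.5, 147.7, 127.1]
tool_rot: [-2.81, 1.566, 0.332]
force: [-0.2, -1.2, -1.9]
width: 59.4
```

```bash
python3 - <<'E'
from h import *
for i in range(3):
    s=ctrl.read_state(); print(s['clock'],s['eef_pos'].round(1),s['force'].round(2),s['width']); ctrl.get_image('wrist')
E
```

```text
12.6833 [539.5 147.7 127.1] [-0.19 -1.19 -1.89] 59.41210825320823
12.7333 [538.3 147.4 125.6] [ 0.57  0.47 -1.23] 59.56492162596648
12.7833 [537.6 147.2 124.7] [-0.09  0.73 -1.6 ] 59.665970502729316
```

Request:
arm_command(series=[[0,0,2,0,0,0,0],[0,0,3.5,0,0,0,0],[0,0.1,4,0,0,0,0],[0,0,4,0,0,0,0],[0,0,3.7,0,0,0,0],[0,0,2.7,0,0,0,0],[0,0,1.4,-1,0,0,0],[0,0,0.6,-2.5,0,0,0],[0,0,0,-2.5,0,0,0],[0,0,0,-1,0,0,0],[0,0,0,0,0,0,0]])

```text
clock: 13.75
eef_pos: [536.7, 362.7, 50.3]
tool_rot: [0.744, 1.562, -2.398]
force: [-1.0, -0.3, -2.3]
width: 59.5
```

```bash
python3 - <<'E'
from h import *
s=ctrl.read_state(); print(s['clock'],s['eef_pos'],s['force'],s['width'])
snap('wrist','w5.png')
E
```

```text
13.75 [536.71416266 362.70445819  50.33127584] [-0.99154873 -0.29144686 -2.25367212] 59.512613488808725
```

View pics/w5.png

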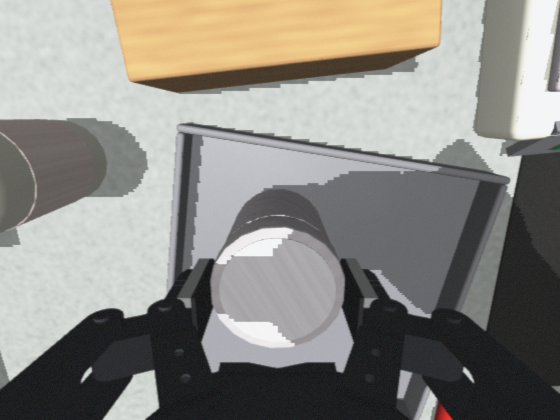

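Request:
arm_command(series=[[0,0,0,-0.6,0,0,0],[0,0,0,-0.4,0,0,0],[0,0,0,-0.1,0,0,0],[0,0,0,0,0,0,0],[0,0,0,0,0,0,0]])

```text
clock: 14.22
eef_pos: [539.6, 366.4, 44.3]
tool_rot: [-2.502, 1.57, 0.639]
force: [-0.1, 0.3, -1.5]
width: 59.5
```

Request:
arm_command(series=[[0,0,0,-0.5,0,0,0],[0,0,0,-0.15,0,0,0],[0,0,0,-0.1,0,0,0],[0,0,0,-0.1,0,0,0],[0,0,0,0,0,0,0]])

```text
clock: 14.63
eef_pos: [539.9, 366.4, 37.7]
tool_rot: [-2.541, 1.569, 0.6]
force: [-3.1, -3.4, 14.3]
width: 59.7
```

Request:
arm_command(series=[[1,0,0,0,0,0,0],[1,0,0,0,0,0,0],[1,0,0,0,0,0,0],[1,0,0,1,0,0,0],[1,0,0,3,0,0,0],[1,0,0,4,0,0,0],[1,0,-2,2,0,0,0],[1,0,-3.5,0,0,0,0],[1,0,-4,0,0,0,0],[1,0,-4,0,0,0,0],[1,0,-4,0,0,0,0],[1,0,-4,0,0,0,0],[1,0,-4,0,0,0,0],[1,0,-4,0,0,0,0],[1,0,-2.2,0,0,0,0],[1,0,-1,0,0,0,0],[1,0,-0.5,0,0,0,0],[1,0,0,0,0,0,0],[1,0,0,0,0,0,0]])

```text
clock: 16.22
eef_pos: [539.5, 36.4, 135.2]
tool_rot: [-1.834, 1.569, 1.31]
force: [-0.3, 0.1, -0.1]
width: 85.4
```

```bash
python3 - <<'E'
from h import *
s=ctrl.read_state(); print(s['clock'],s['eef_pos'],s['force'],s['width'])
ct=cam('wrist')
w=snap('wrist','w6.png')
for p in [(540.5,34.6),(436,26)]: print(proj('wrist',np.array([*p,83.]),ct))
snap('top','t6.png')
E
```

```text
16.2167 [539.47124492  36.40070133 135.23098189] [-0.31757624  0.12494842 -0.13562224] 85.41778736881652
(np.float64(279.12012677082686), np.float64(217.73926872734762))
(np.float64(288.8105498248682), np.float64(335.3692643803978))
```

View pics/w6.png

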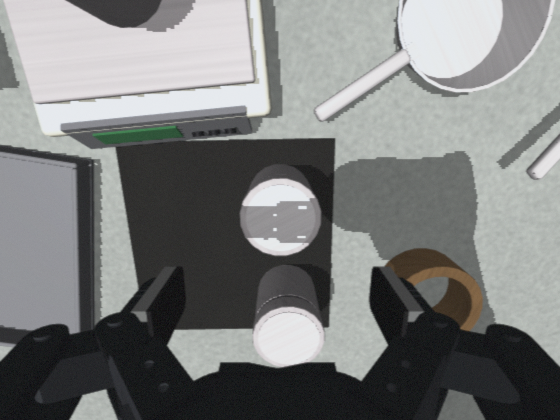

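View pics/t6.png

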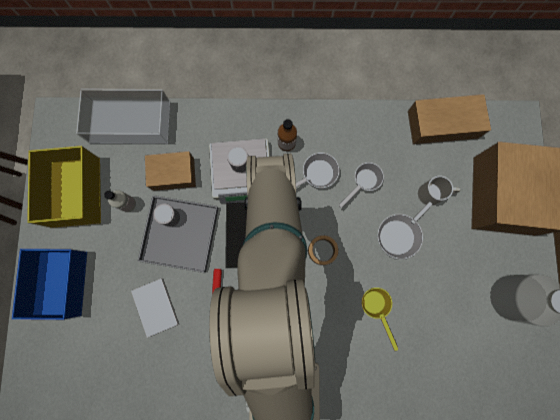

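Request:
arm_command(series=[[1,0.05,0,-3,0,0,0],[1,0,0,-3.5,0,0,0],[1,0,0,-2.5,0,0,0],[1,0,0,-1,0,0,0],[0,0,0,0,0,0,0],[0,0,0,0,0,0,0],[0,0,0,0,0,0,0],[0,0,0,0,0,0,0],[0,0,0,1,0,0,0],[0,0,0,3,0,0,0],[0,0,0,3,0,0,0],[0,0,0,2,0,0,0],[0,0,0,0,0,0,0],[0,0,0,0,0,0,0],[0,0,0,0,0,0,0]])

```text
clock: 17.57
eef_pos: [539.1, 34.3, 125.2]
tool_rot: [-0.142, 1.57, 3.0]
force: [-0.1, 0.6, -2.4]
width: 59.8
```

Request:
arm_command(series=[[0,-0.1,2,0,0,0,0],[0,-0.5,3.5,0,0,0,0],[0,-0.5,4,0,0,0,0],[0,-0.5,4,0,0,0,0],[0,0,4,0,0,0,0],[0,0,3,0,0,0,0],[0,0,1.8,0,0,0,0],[0,0,0.9,0,0,0,0],[0,0,0.5,-2,0,0,0],[0,0,0,-3,0,0,0],[0,0,0,-2,0,0,0],[0,0,0,-0.8,0,0,0],[0,0,0,0,0,0,0],[0,0,0,0,0,0,0]])

```text
clock: 18.73
eef_pos: [523.8, 270.1, 46.9]
tool_rot: [0.93, 1.57, -2.213]
force: [-0.4, -0.5, -1.8]
width: 59.4
```

```bash
python3 - <<'E'
from h import *
s=ctrl.read_state(); print(s['clock'],s['eef_pos'],s['force'],s['width'])
snap('wrist','w7.png')
E
```

```text
18.7333 [523.79942708 270.14208625  46.89601748] [-0.36952002 -0.46039438 -1.80348301] 59.38428160647404
```

View pics/w7.png

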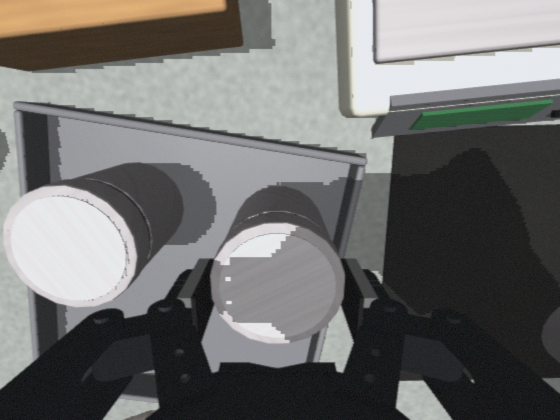

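Request:
arm_command(series=[[0,0,0,-0.6,0,0,0],[0,0,0,-0.2,0,0,0],[0,0,0,-0.1,0,0,0],[0,0,0,-0.1,0,0,0],[0,0,0,0,0,0,0]])

```text
clock: 19.2
eef_pos: [524.2, 271.3, 38.3]
tool_rot: [-2.739, 1.57, 0.403]
force: [-0.1, -1.3, 5.4]
width: 60.0
```

Request:
arm_command(series=[[0.88,0,0,0,0,0,0],[0.88,0,0,0,0,0,0],[0.88,0,0,0,0,0,0],[0.88,0,0,1,0,0,0],[0.88,0,0,3,0,0,0],[1,0,0,4,0,0,0],[1,0,-2,2,0,0,0],[1,-1,-3.5,0,0,0,0],[1,-1.6,-3.8,0,0,0,0],[1,-1.6,-3.8,0,0,0,0],[1,-1.6,-3.8,0,0,0,0],[1,-1.6,-3.8,0,0,0,0],[1,-1.4,-2.3,0,0,0,0],[1,0,-1,0,0,0,0],[1,0,-0.5,0,0,0,0],[1,0,0,0,0,0,0],[1,0,0,0,0,0,0]])

```text
clock: 20.62
eef_pos: [437.1, 27.4, 137.5]
tool_rot: [-2.714, 1.569, 0.429]
force: [0.1, -0.2, 0.7]
width: 85.2
```

```bash
python3 - <<'E'
from h import *
s=ctrl.read_state(); print(s['clock'],s['eef_pos'],s['force'],s['width'])
ct=cam('wrist')
w=snap('wrist','w8.png')
for p in [(436,26)]: print(proj('wrist',np.array([*p,83.]),ct))
E
```

```text
20.6167 [437.1110922   27.41242513 137.48367501] [ 0.14486056 -0.19809877  0.67360045] 85.17417671450417
(np.float64(278.5436531136599), np.float64(219.6241504510722))
```

View pics/w8.png

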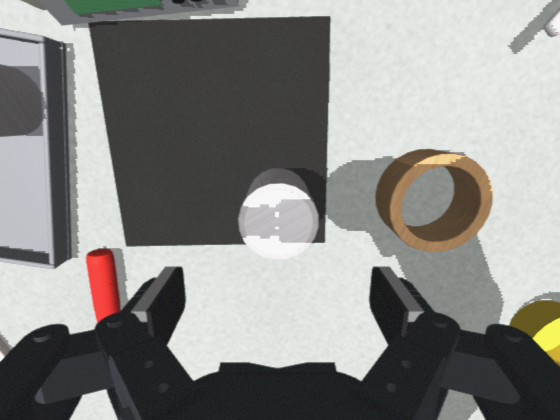

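Request:
arm_command(series=[[1,-0.05,-0.1,-3,0,0,0],[1,0,0,-3.6,0,0,0],[1,0,0,-2.7,0,0,0],[1,0,0,-1,0,0,0],[0,0,0,0,0,0,0],[0,0,0,0,0,0,0],[0,0,0,0,0,0,0],[0,0,0,0,0,0,0],[0,0,0,1,0,0,0],[0,0,0,3,0,0,0],[0,0,0,3,0,0,0],[0,0,0,2,0,0,0],[0,0,0,0,0,0,0],[0,0,0,0,0,0,0],[0,0,0,0,0,0,0]])

```text
clock: 21.92
eef_pos: [434.9, 25.4, 124.1]
tool_rot: [-2.284, 1.571, 0.858]
force: [-0.9, -0.4, -1.8]
width: 59.8
```

Request:
arm_command(series=[[0,-0.1,2,0,0,0,0],[0,-0.3,3.5,0,0,0,0],[0,-0.3,4,0,0,0,0],[0,0,4,0,0,0,0],[0,0,4,0,0,0,0],[0,0,4,0,0,0,0],[0,0,2.7,0,0,0,0],[0,0,1.4,0,0,0,0],[0,0,0.6,-2,0,0,0],[0,0,0,-3,0,0,0],[0,0,0,-2,0,0,0],[0,0,0,-0.8,0,0,0],[0,0,0,0,0,0,0],[0,0,0,0,0,0,0]])

```text
clock: 23.08
eef_pos: [428.2, 286.3, 45.7]
tool_rot: [0.864, 1.569, -2.279]
force: [0.3, 0.1, -1.9]
width: 59.8
```

```bash
python3 - <<'E'
from h import *
s=ctrl.read_state(); print(s['clock'],s['eef_pos'],s['force'],s['width'])
snap('wrist','w9.png')
E
```

```text
23.0833 [428.1784775  286.31123548  45.74277515] [ 0.34127274  0.07454373 -1.93388856] 59.77387213179648
```

View pics/w9.png

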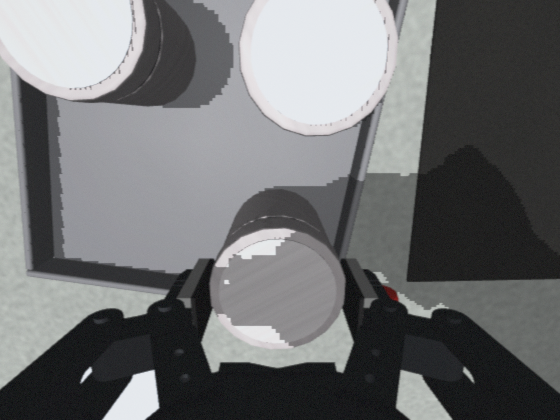

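Request:
arm_command(series=[[0,0,0,-0.5,0,0,0],[0,0,0,-0.2,0,0,0],[0,0,0,-0.1,0,0,0],[0,0,0,-0.1,0,0,0],[0,0,0,0,0,0,0]])

```text
clock: 23.55
eef_pos: [428.2, 287.3, 37.2]
tool_rot: [-2.352, 1.571, 0.79]
force: [0.2, -0.4, -2.1]
width: 59.7
```

Request:
arm_command(series=[[0,0,0,-0.15,0,0,0],[0,0,0,-0.1,0,0,0],[0,0,0,0,0,0,0]])

```text
clock: 23.8
eef_pos: [428.6, 287.5, 36.4]
tool_rot: [-2.393, 1.569, 0.749]
force: [-2.7, -0.8, 15.2]
width: 59.8
```

Request:
arm_command(series=[[1,0,0,0,0,0,0],[1,0,0,0,0,0,0],[1,0,0,0,0,0,0],[1,0,0,1,0,0,0],[1,0,0,3,0,0,0],[1,0,0,4,0,0,0],[1,0,0,4,0,0,0],[1,1,-1.5,2,0,0,-5],[1,2,-3,0.5,0,0,-7],[1,2.2,-3.3,0,0,0,-7],[1,2.2,-3.3,0,0,0,-7],[1,2.2,-3.3,0,0,0,-7],[1,2.2,-3.3,0,0,0,-7],[1,2.2,-3.3,0,0,0,-7],[1,2.2,-3.3,0,0,0,-7],[1,2.2,-3.3,0,0,0,-4],[1,1.4,-2,0,0,0,0],[1,0.6,-1,0,0,0,0],[1,0.4,-0.4,0,0,0,0],[1,0,0,0,0,0,0]])

```text
clock: 25.47
eef_pos: [636.2, -22.8, 179.6]
tool_rot: [-0.051, 1.57, 2.078]
force: [-0.7, -0.8, 0.1]
width: 85.3
```

Request:
arm_command(series=[[1,0,0,0,0,0,0],[1,0,0,0,0,0,0],[1,0,0,0,0,0,0]])

```text
clock: 25.72
eef_pos: [635.6, -20.6, 179.7]
tool_rot: [-0.137, 1.569, 1.996]
force: [-1.0, 0.4, 0.2]
width: 85.4
```

```bash
python3 - <<'E'
from h import *
s=ctrl.read_state(); print(s['clock'],s['eef_pos'],s['force'],s['width'],s['qpos'].round(2))
print(R.from_euler('xyz',s['tool_rot']).as_matrix().round(3))
w=snap('wrist','w10.png');snap('top','t10.png')
E
```

```text
25.7167 [635.62490284 -20.56273363 179.72282489] [-0.98601088  0.39175064  0.18660065] 85.44286446547446 [-0.25  0.66  0.4   1.59 -0.3   0.95 -2.33]
[[-0.001 -0.846 -0.532]
 [ 0.001 -0.532  0.846]
 [-1.    -0.     0.001]]
```

View pics/w10.png

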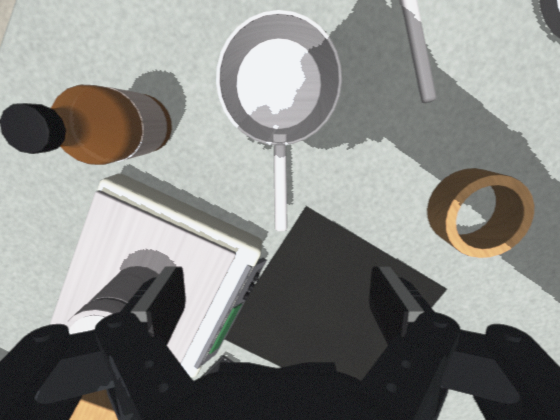

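View pics/t10.png

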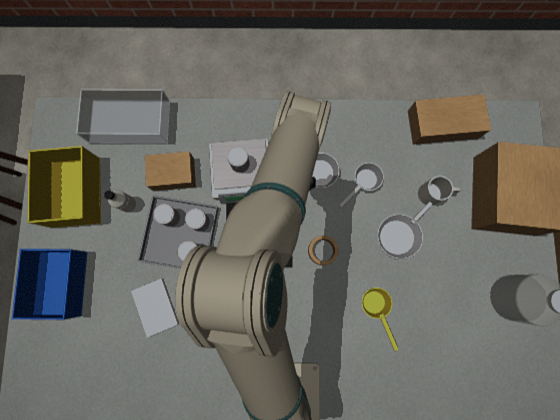

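```bash
cat >> h.py <<'E'
def ct_of(pos,rot):
    c=ctrl.calibration('wrist'); T=np.eye(4); T[:3,:3]=R.from_euler('xyz',rot).as_matrix(); T[:3,3]=pos
    return c,210/np.tan(np.radians(c['fovy'])/2),T@np.array(c['T_tool_cam'])
def pan(ct,rim,tip,zr,zt,base=0):
    a=ray('wrist',*rim,zr+base,ct); b=ray('wrist',*tip,zt+base,ct); d=(b-a)[:2]; L=np.hypot(*d); th=np.arctan2(d[1],d[0])
    g=a[:2]+100*d/L
    print('centre',a[:2].round(1),'len',L.round(1),'ang',np.degrees(th).round(1),'grip100',g.round(1))
E
python3 - <<'E'
from h import *
s=ctrl.read_state(); ct=ct_of(s['eef_pos'],s['tool_rot'])
pan(ct,(279,77),(281,230),40,55)
for u,v in [(279,147),(280,190)]: print(ray('wrist',u,v,45,ct))
E
```

```text
centre [ 692.  -115.2] len 143.9 ang 122.9 grip100 [637.6 -31.3]
[658.5316385 -62.0237814  45.       ]
[635.17471689 -26.79272364  45.        ]
```

Request:
arm_command(series=[[0.6,0.15,-0.5,-3,0,0,0.7],[0.6,0,-0.5,-4,0,0,0],[0.6,0,0,-3.5,0,0,0],[0.6,0,0,-2.5,0,0,0],[0.6,0,0,0,0,0,0],[0.6,0,0,0,0,0,0]])

```text
clock: 26.32
eef_pos: [636.8, -32.3, 48.9]
tool_rot: [0.952, 1.568, 3.094]
force: [-0.1, -0.4, 0.5]
width: 51.1
```

```bash
python3 - <<'E'
from h import *
s=ctrl.read_state(); print(s['clock'],s['eef_pos'],s['force'],s['width'],s['qpos'].round(2))
w=snap('wrist','w11.png')
E
```

```text
26.3167 [636.7995209  -32.28263022  48.85490801] [-0.06147132 -0.35631593  0.48024074] 51.13235439771158 [-0.18  0.82  0.32  1.68 -0.37  0.7  -2.24]
```

View pics/w11.png

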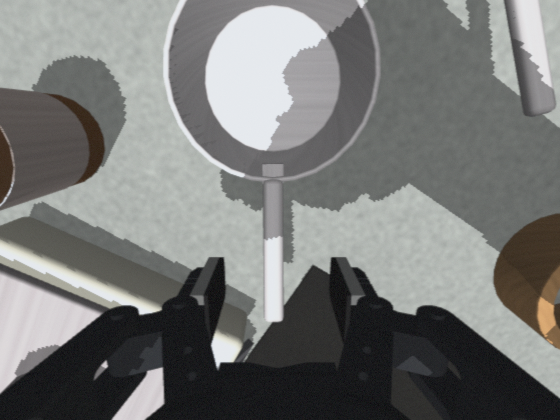

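Request:
arm_command(series=[[0.6,0.15,0.1,-1.3,0,0,0],[0.6,0,0,-0.6,0,0,0],[0.3,0,0,0,0,0,0],[0,0,0,0,0,0,0],[0,0,0,0,0,0,0],[0,0,0,0,0,0,0],[0,0,0,0,0,0,0],[0,0,0,0.8,0,0,0],[0,0,0,1.5,0,0,0],[0,0,0,1,0,0,0],[0,0,0,0,0,0,0],[0,0,0,0,0,0,0]])

```text
clock: 27.37
eef_pos: [640.0, -31.8, 64.7]
tool_rot: [-2.164, 1.569, -0.022]
force: [0.1, -0.2, 0.3]
width: 0.4
```

```bash
python3 - <<'E'
from h import *
s=ctrl.read_state(); print(s['clock'],s['eef_pos'],s['force'],s['torque'],s['width'],s['qpos'].round(2))
w=snap('wrist','w12.png');snap('side','s12.png')
im=cv2.imread('pics/s12.png'); cv2.imwrite('pics/s12c.png',cv2.resize(im[130:250,180:360],None,fx=4,fy=4,interpolation=cv2.INTER_CUBIC))
E
```

```text
27.3667 [639.96897201 -31.800666    64.65225686] [ 0.1377749  -0.19253821  0.32815366] [ 0.06143609  0.04335955 -0.01443112] 0.3504301458484052 [-0.19  0.8   0.33  1.67 -0.36  0.73 -2.25]
```

View pics/w12.png

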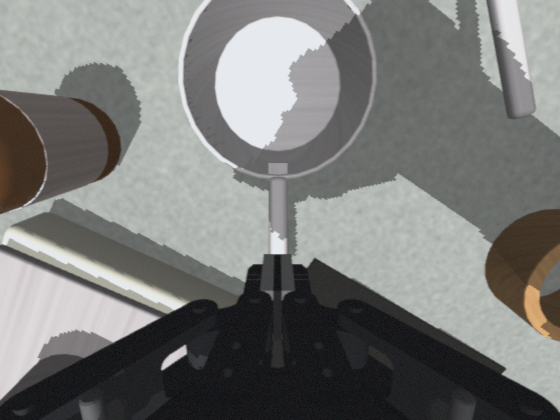

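View pics/s12c.png

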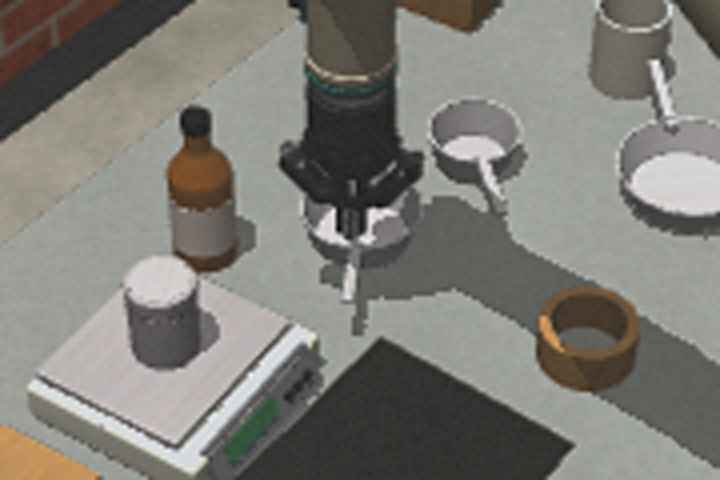

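Request:
arm_command(series=[[0.6,0,0,0,0,0,0],[0.6,0,0,0,0,0,0],[0.6,0,0,0,0,0,0],[0.6,0,0,-1.5,0,0,0],[0.6,0,0,-1.5,0,0,0],[0.6,0,0,-0.8,0,0,0],[0.6,0,0,-0.2,0,0,0],[0.6,0,0,0,0,0,0]])

```text
clock: 28.13
eef_pos: [638.7, -31.8, 22.9]
tool_rot: [1.04, 1.569, -3.102]
force: [0.7, -0.4, -0.8]
width: 51.3
```

```bash
python3 - <<'E'
from h import *
s=ctrl.read_state(); print(s['clock'],s['eef_pos'],s['force'],s['torque'],s['width'],s['qpos'].round(2))
w=snap('wrist','w13.png');snap('side','s13.png')
im=cv2.imread('pics/s13.png'); cv2.imwrite('pics/s13c.png',cv2.resize(im[130:250,180:360],None,fx=4,fy=4,interpolation=cv2.INTER_CUBIC))
E
```

```text
28.1333 [638.661958   -31.78702637  22.87571942] [ 0.71242478 -0.38577786 -0.81185001] [-0.05431893  0.04203838 -0.04944143] 51.270247612430026 [-0.17  0.86  0.31  1.68 -0.38  0.66 -2.23]
```

View pics/w13.png

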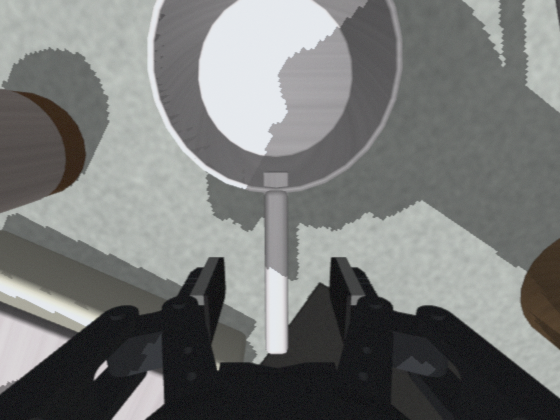

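View pics/s13c.png

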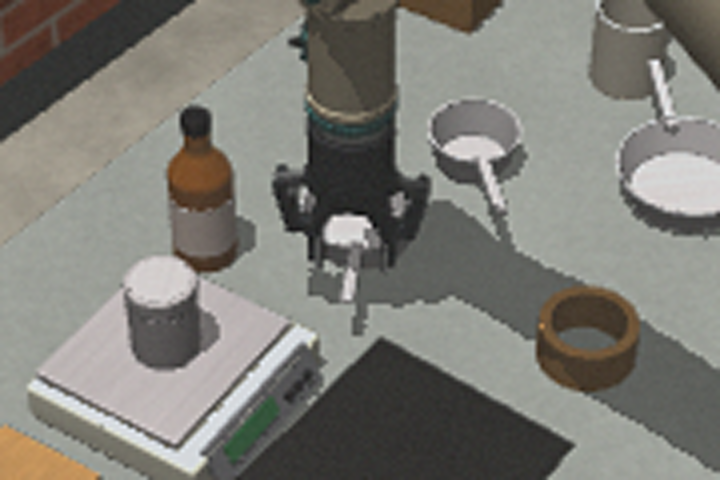

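Request:
arm_command(series=[[0.3,0,0,0,0,0,0],[0,0,0,0,0,0,0],[0,0,0,0,0,0,0],[0,0,0,0,0,0,0],[0,0,0,0,0,0,0],[0,0,0,0,0,0,0]])

```text
clock: 28.73
eef_pos: [639.3, -31.7, 23.8]
tool_rot: [-2.301, 1.571, -0.159]
force: [-0.1, -0.4, 0.5]
width: -0.1
```

```bash
python3 - <<'E'
from h import *
w=snap('wrist','w14.png');snap('side','s14.png')
im=cv2.imread('pics/s14.png'); cv2.imwrite('pics/s14c.png',cv2.resize(im[130:250,180:360],None,fx=4,fy=4,interpolation=cv2.INTER_CUBIC))
E
```

```text
(no output)
```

View pics/w14.png

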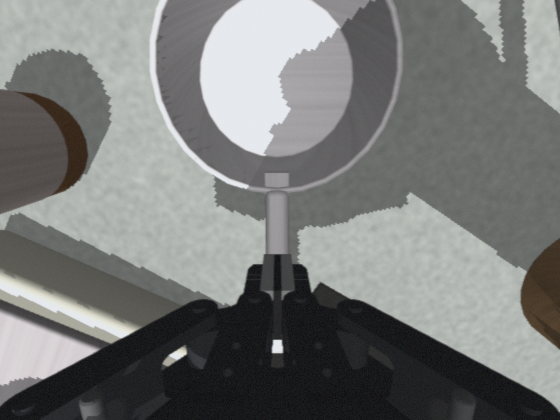

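View pics/s14c.png

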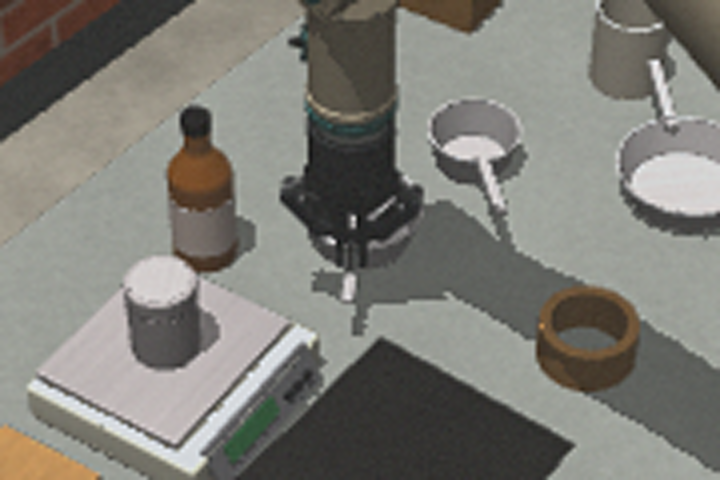

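```bash
python3 - <<'E'
from h import *
s=ctrl.read_state(); print(s['clock'],s['eef_pos'],s['width'],s['force'])
c=ctrl.calibration('wrist'); f=210/np.tan(np.radians(c['fovy'])/2); Ti=np.linalg.inv(np.array(c['T_tool_cam']))
for p in [(0,0,0),(0,0,-11),(-10,0,-11),(-19,0,-11),(-28,0,-11),(-19,0,0),(-30,0,-11),(-40,0,-11)]:
    q=Ti@np.array([*p,1.]); print(p,(c['cx']+f*q[0]/-q[2]).round(0),(c['cy']-f*q[1]/-q[2]).round(0), 'px/mm',(f/-q[2]).round(2))
ct=ct_of(s['eef_pos'],s['tool_rot'])
w=cv2.imread('pics/w14.png'); cv2.imwrite('pics/w14c.png',cv2.resize(w[160:380,200:360],None,fx=3.5,fy=2.7*1.0,interpolation=cv2.INTER_CUBIC))
# handle pred
d=np.array([np.cos(np.radians(122.9)),np.sin(np.radians(122.9))])
for r in (58,80,100,140):
    z=48+(r-105)*np.tan(np.radians(12)); P=np.array([*(np.array([692,-115.2])+r*d),z]); print(r,z.round(1),P.round(0),np.round(proj('wrist',P,ct)),np.round(proj('side',P)))
print(np.round(proj('side',s['eef_pos'])),np.round(proj('top',s['eef_pos'])))
E
```

```text
28.8333 [639.22865505 -31.74781276  23.65954964] 0.14723143808615946 [-0.18627778 -0.01887488  0.58325276]
(0, 0, 0) 276.0 247.0 px/mm 1.68
(0, 0, -11) 276.0 229.0 px/mm 1.71
(-10, 0, -11) 276.0 235.0 px/mm 1.81
(-19, 0, -11) 276.0 242.0 px/mm 1.9
(-28, 0, -11) 276.0 248.0 px/mm 2.01
(-19, 0, 0) 276.0 261.0 px/mm 1.87
(-30, 0, -11) 276.0 250.0 px/mm 2.03
(-40, 0, -11) 276.0 259.0 px/mm 2.16
58 38.0 [660. -67.  38.] [278. 184.] [269. 192.]
80 42.7 [649. -48.  43.] [278. 228.] [268. 195.]
100 46.9 [638. -31.  47.] [278. 266.] [268. 198.]
140 55.4 [616.   2.  55.] [278. 342.] [267. 204.]
[268. 202.] [296. 186.]
```

View pics/w14c.png

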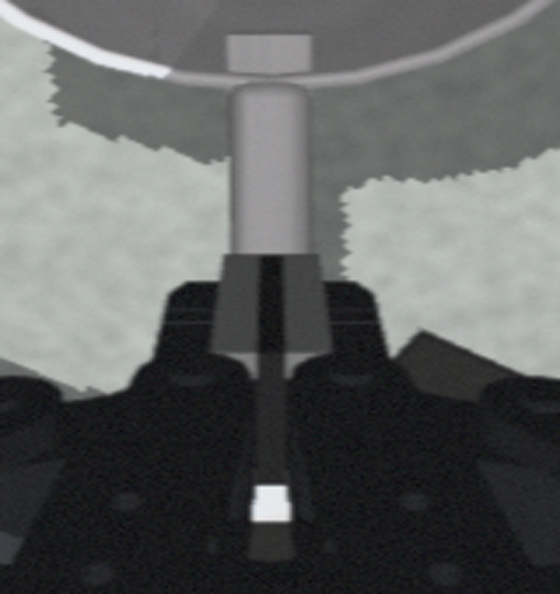

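Request:
arm_command(series=[[0.6,0,0,0,0,0,0],[0.6,0,0,0,0,0,0],[0.6,0,0,0,0,0,0],[0.6,0,0,-0.8,0,0,0],[0.6,0,0,-0.5,0,0,0],[0.6,0,0,0,0,0,0],[0.3,0,0,0,0,0,0],[0,0,0,0,0,0,0],[0,0,0,0,0,0,0],[0,0,0,0,0,0,0],[0,0,0,0,0,0,0]])

```text
clock: 29.75
eef_pos: [639.6, -31.8, 11.0]
tool_rot: [-2.304, 1.57, -0.162]
force: [0.3, -1.1, 0.7]
width: 9.7
```

```bash
python3 - <<'E'
from h import *
s=ctrl.read_state(); print(s['clock'],s['eef_pos'],s['width'],s['force'])
w=snap('wrist','w15.png');w2=snap('side','s15.png')
cv2.imwrite('pics/w15c.png',cv2.resize(w[160:380,200:360],None,fx=3.5,fy=2.7*1.0,interpolation=cv2.INTER_CUBIC))
cv2.imwrite('pics/s15c.png',cv2.resize(w2[150:230,220:320],None,fx=7,fy=7,interpolation=cv2.INTER_CUBIC))
E
```

```text
29.75 [639.56033107 -31.84657746  10.95431475] 9.748378841078274 [ 0.25082813 -1.13276205  0.69972418]
```

View pics/w15c.png

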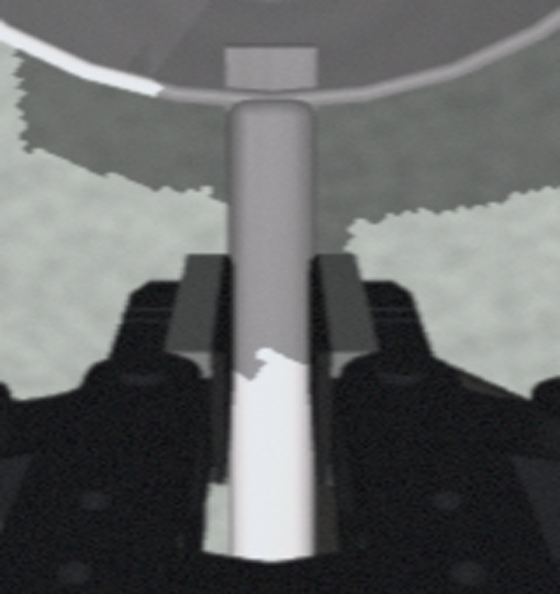

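View pics/s15c.png

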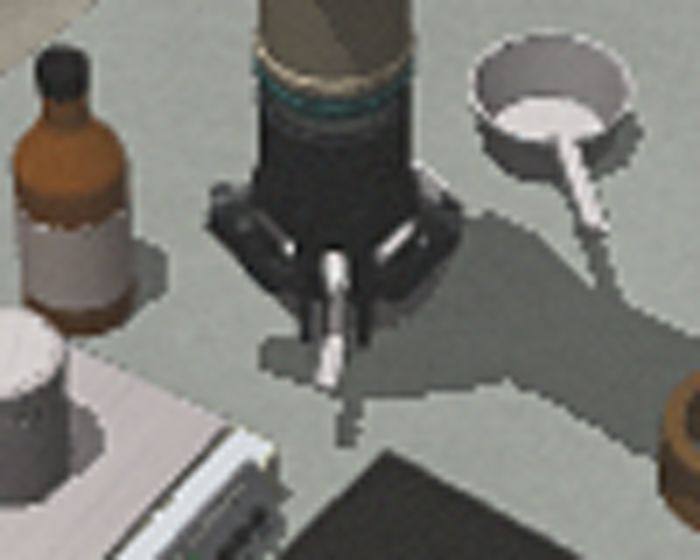

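Request:
arm_command(series=[[0,0,0,0.7,0,0,0],[0,0,0,1.5,0,0,0],[0,0,0,2.5,0,0,0],[0,0,0,2,0,0,0],[0,0,0,0.8,0,0,0],[0,0,0,0,0,0,0],[0,0,0,0,0,0,0]])

```text
clock: 30.43
eef_pos: [638.9, -31.5, 85.5]
tool_rot: [0.149, 1.57, 2.291]
force: [0.2, 0.8, -1.8]
width: 9.9
```

```bash
python3 - <<'E'
from h import *
s=ctrl.read_state(); print(s['clock'],s['eef_pos'],s['width'],s['force'],s['torque'])
w=snap('wrist','w16.png');w2=snap('side','s16.png')
cv2.imwrite('pics/s16c.png',cv2.resize(w2[130:230,220:320],None,fx=6,fy=6,interpolation=cv2.INTER_CUBIC))
E
```

```text
30.4333 [638.86382342 -31.47655206  85.45451688] 9.945543460968338 [ 0.18554438  0.76266137 -1.84048062] [0.09312465 0.07975958 0.01687441]
```

View pics/w16.png

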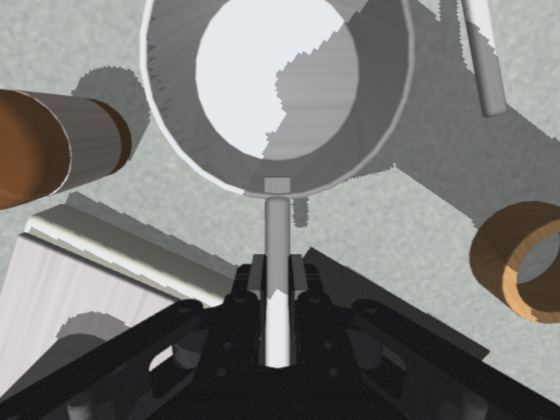

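View pics/s16c.png

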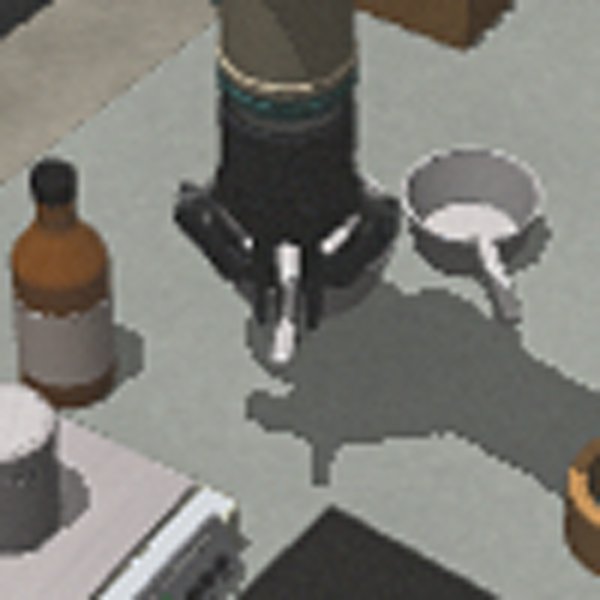

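```bash
python3 - <<'E'
from h import *
im=cv2.imread('pics/t10.png'); x0,y0=370,205
for nm in ('top0','t10'):
  g=cv2.cvtColor(cv2.imread(f'pics/{nm}.png'),cv2.COLOR_BGR2GRAY)[y0:265,x0:432]
  b=((g>150)*255).astype(np.uint8)
  n,l,st,ce=cv2.connectedComponentsWithStats(b); i=1+np.argmax(st[1:,4]); 
  G=cv2.resize(g,None,fx=6,fy=6,interpolation=cv2.INTER_CUBIC)
  c=cv2.HoughCircles(cv2.GaussianBlur(G,(7,7),0),cv2.HOUGH_GRADIENT,1,100,param1=80,param2=20,minRadius=110,maxRadius=145)
  print(nm,st[i],c)
  if c is not None:
    for q in c[0][:2]:
      u,v=(q[0]+.5)/6-.5+x0,(q[1]+.5)/6-.5+y0; p=ray('top',u,v,38); e=ray('top',u+q[2]/6,v,38); print(u,v,p.round(1),'r',np.hypot(*(e-p)[:2]).round(1))
  # floor disc via edges: fit ellipse of the bright component
  cs,_=cv2.findContours((l==i).astype(np.uint8),cv2.RETR_EXTERNAL,cv2.CHAIN_APPROX_NONE); el=cv2.fitEllipse(cs[0]); print(el, ray('top',el[0][0]+x0,el[0][1]+y0,4).round(1))
cv2.imwrite('pics/lp.png',cv2.resize(im[195:275,360:450],None,fx=7,fy=7,interpolation=cv2.INTER_CUBIC))
E
```

```text
top0 [ 10  16  34  33 841] [[[178.5 184.5 127.3]]]
399.33334 235.33333 [ 484.5 -350.    38. ] r 65.0
((26.7023868560791, 32.02312469482422), (30.893388748168945, 32.82090759277344), 125.26486206054688) [ 482.8 -351.9    4. ]
t10 [ 10  16  34  33 856] [[[186.5 195.5 125. ]]]
400.66666 237.16667 [ 478.9 -353.8   38. ] r 63.8
((26.692975997924805, 32.09233856201172), (31.209819793701172, 33.0875358581543), 125.17665100097656) [ 482.6 -351.9    4. ]
```

View pics/lp.png

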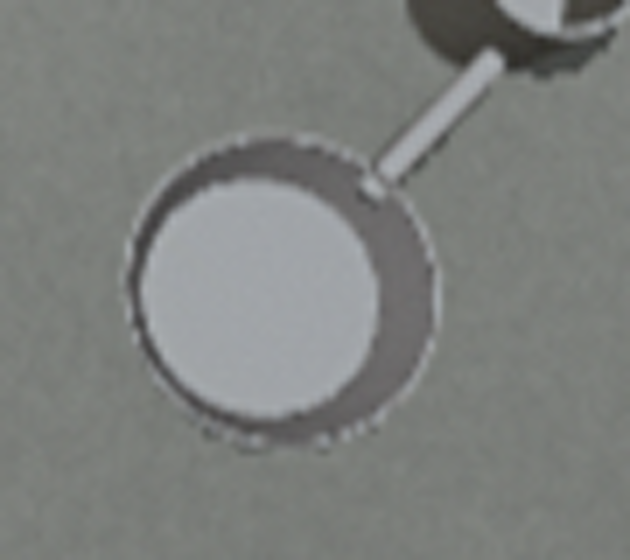

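```bash
python3 - <<'E'
from h import *
g=cv2.cvtColor(cv2.imread('pics/top0.png'),cv2.COLOR_BGR2GRAY)
for nm,x0,y0,x1,y1 in (('med',300,150,343,192),('small',352,160,386,193)):
  h=g[y0:y1,x0:x1]; b=((h>150)*255).astype(np.uint8)
  n,l,st,ce=cv2.connectedComponentsWithStats(b); i=1+np.argmax(st[1:,4])
  m=cv2.morphologyEx((l==i).astype(np.uint8),cv2.MORPH_OPEN,cv2.getStructuringElement(cv2.MORPH_ELLIPSE,(7,7)))
  cs,_=cv2.findContours(m,cv2.RETR_EXTERNAL,cv2.CHAIN_APPROX_NONE); el=cv2.fitEllipse(max(cs,key=len)); print(nm,el,ray('top',el[0][0]+x0,el[0][1]+y0,4).round(1))
E
```

```text
med ((19.56505012512207, 22.398473739624023), (23.1385440826416, 25.12919044494629), 102.16091918945312) [ 691.2 -110.6    4. ]
small ((14.196528434753418, 18.67725372314453), (16.961124420166016, 18.722000122070312), 109.06669616699219) [ 671.5 -261.2    4. ]
```

Request:
arm_command(series=[[0,0,0,2,0,0,0],[0,-1,-1.2,2,0,0,0],[0,-2,-2.3,0,0,0,0],[0,-2.5,-2.9,0,0,0,0],[0,-2.5,-2.9,0,0,0,0],[0,-2.5,-2.9,0,0,0,0],[0,-2.5,-2.9,0,0,0,0],[0,-2.5,-2.9,0,0,0,0],[0,-2.2,-2.5,0,0,0,0],[0,-1.5,-1.7,0,0,0,0],[0,-1,-1.1,0,0,0,0],[0,-0.5,-0.6,0,0,0,0],[0,0,0,0,0,0,0],[0,0,0,0,0,0,0],[0,0,0,0,0,0,0]])

```text
clock: 31.78
eef_pos: [433.2, -269.3, 125.2]
tool_rot: [-0.512, 1.57, 1.632]
force: [-0.3, -0.1, -0.6]
width: 9.7
```

```bash
python3 - <<'E'
from h import *
s=ctrl.read_state(); print(s['clock'],s['eef_pos'],s['width'],s['force'],s['qpos'].round(2))
w=snap('wrist','w17.png');t=snap('top','t17.png')
cv2.imwrite('pics/t17c.png',cv2.resize(t[160:300,330:460],None,fx=4.3,fy=4.3,interpolation=cv2.INTER_CUBIC))
E
```

```text
31.7833 [ 433.22403001 -269.31065811  125.16300147] 9.714709898992698 [-0.27626159 -0.09998268 -0.63340343] [ 0.28  0.56  0.33  1.99 -0.29  0.64 -1.77]
```

View pics/w17.png

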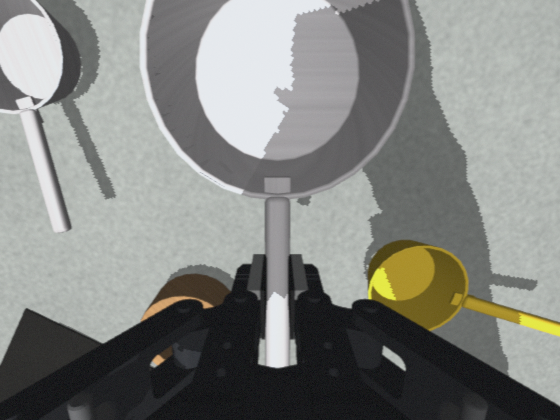

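View pics/t17c.png

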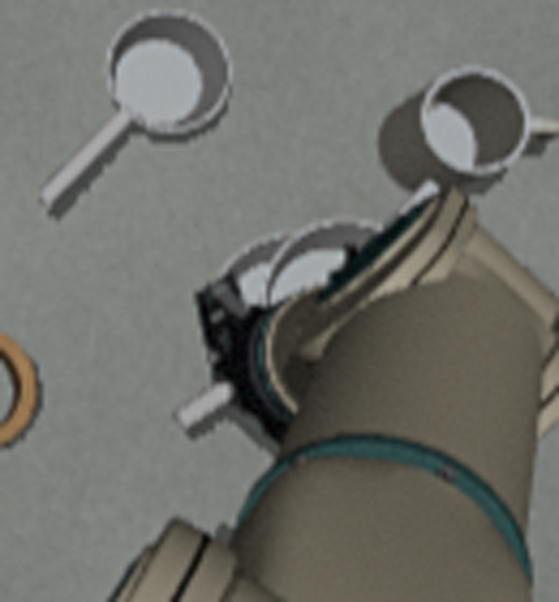

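Request:
arm_command(series=[[0,-0.15,-0.1,-2,0,0,0],[0,-0.15,-0.1,-2.5,0,0,0],[0,0,0,-1.5,0,0,0],[0,0,0,-0.7,0,0,0],[0,0,0,0,0,0,0],[0,0,0,0,0,0,0]])

```text
clock: 32.38
eef_pos: [429.8, -272.5, 58.8]
tool_rot: [-2.341, 1.571, -0.199]
force: [0.2, -1.3, -1.3]
width: 9.9
```

```bash
python3 - <<'E'
from h import *
s=ctrl.read_state(); print(s['clock'],s['eef_pos'],s['width'],s['force'],s['qpos'].round(2))
w=snap('wrist','w18.png');t=snap('side','s18.png')
cv2.imwrite('pics/s18c.png',cv2.resize(t[110:230,270:400],None,fx=4.5,fy=4.5,interpolation=cv2.INTER_CUBIC))
E
```

```text
32.3833 [ 429.75036105 -272.51850333   58.75216585] 9.855503803997484 [ 0.18331316 -1.27239154 -1.32905144] [ 0.34  0.67  0.26  2.04 -0.35  0.48 -1.71]
```

View pics/w18.png

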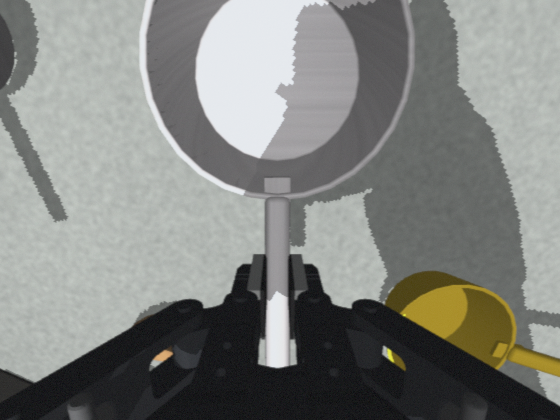

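View pics/s18c.png

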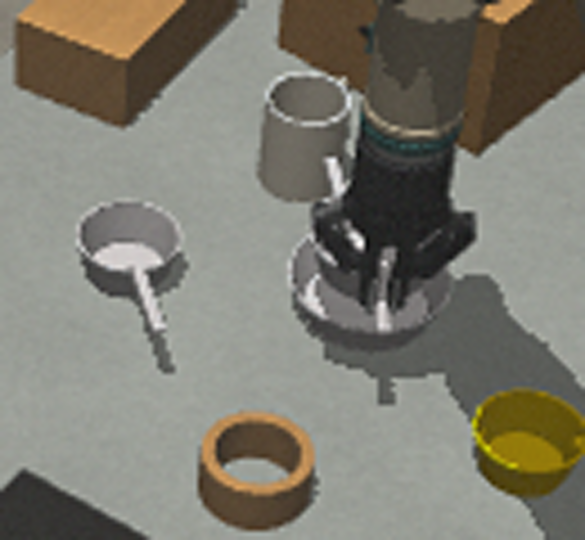

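Request:
arm_command(series=[[0,0,0,-1,0,0,0],[0,0,0,-1.2,0,0,0],[0,0,0,-0.8,0,0,0],[0,0,0,-0.4,0,0,0],[0,0,0,0,0,0,0],[0,0,0,0,0,0,0]])

```text
clock: 32.98
eef_pos: [429.2, -272.9, 24.5]
tool_rot: [1.166, 1.571, -2.975]
force: [-0.7, -0.7, -1.8]
width: 10.0
```

```bash
python3 - <<'E'
from h import *
s=ctrl.read_state(); print(s['clock'],s['eef_pos'],s['width'],s['force'],s['torque'])
w=snap('wrist','w19.png')
E
```

```text
32.9833 [ 429.15081561 -272.91728128   24.53551277] 10.041829433386026 [-0.69816593 -0.69392885 -1.75065002] [ 0.07912203  0.09155286 -0.02701762]
```

View pics/w19.png

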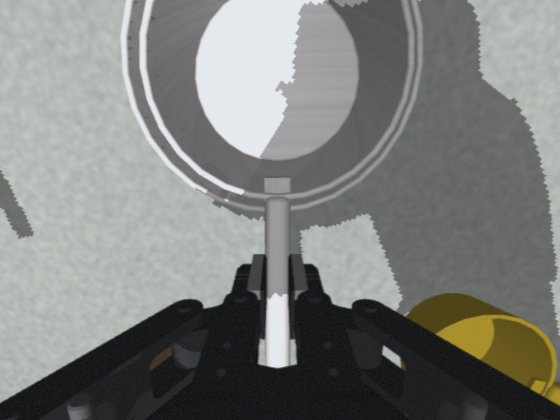

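```bash
python3 - <<'E'
from h import *
s=ctrl.read_state()
c=ctrl.calibration('wrist'); f=210/np.tan(np.radians(c['fovy'])/2); Ti=np.linalg.inv(np.array(c['T_tool_cam']))
w=cv2.imread('pics/w19.png')
for R0,z,col in ((58,53.5,(0,0,255)),(70,38,(0,255,0))):
  for t in np.linspace(0,2*np.pi,90):
    q=Ti@np.array([-(z-24.5),R0*np.sin(t),-98.5+R0*np.cos(t),1]); u=c['cx']+f*q[0]/-q[2]; v=c['cy']-f*q[1]/-q[2]
    if 0<v<420: cv2.circle(w,(int(u),int(v)),1,col,-1)
    if abs(t)<1e-6: print(R0,u,v,f/-q[2])
cv2.imwrite('pics/w19m.png',w)
E
```

```text
58 275.957112566706 190.93752358751033 2.13317612460705
70 276.0801208939161 206.69175706345928 1.897910093156365
```

View pics/w19m.png

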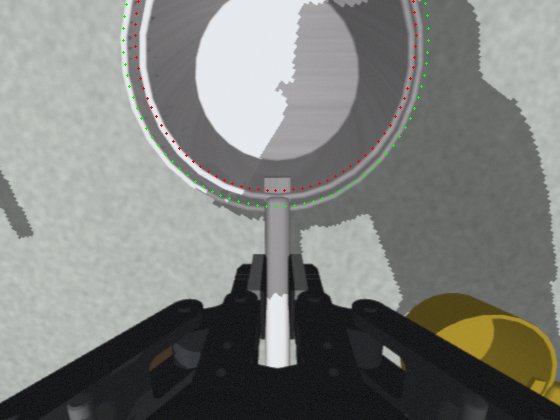

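Request:
arm_command(series=[[0,0.2,0,0,0,0,0],[0,0.1,0,-0.2,0,0,0],[0,0,0,-0.3,0,0,0],[0,0,0,-0.2,0,0,0],[0,0,0,0,0,0,0],[0,0,0,0,0,0,0]])

```text
clock: 33.53
eef_pos: [432.0, -272.7, 17.4]
tool_rot: [0.527, 1.57, 2.669]
force: [-0.4, 0.2, -1.8]
width: 10.0
```

```bash
python3 - <<'E'
from h import *
s=ctrl.read_state(); print(s['clock'],s['eef_pos'],s['width'],s['force'],s['torque'])
w=snap('wrist','w20.png')
E
```

```text
33.5333 [ 432.00749554 -272.68764661   17.43373418] 9.989337181035859 [-0.44573217  0.18802285 -1.80761229] [0.07952997 0.15099815 0.02529172]
```

View pics/w20.png

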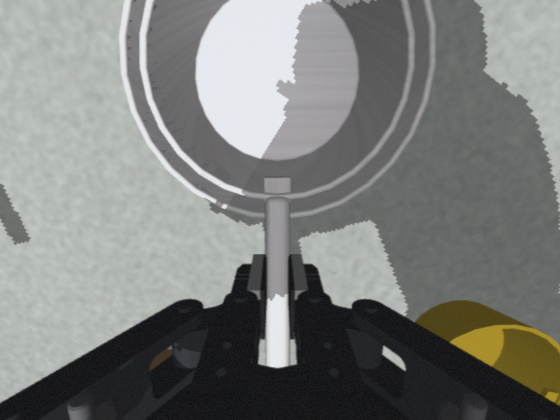

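Nicely concentric now. Lower to contact.

Request:
arm_command(series=[[0,0,0,-0.15,0,0,0],[0,0,0,-0.1,0,0,0],[0,0,0,0,0,0,0],[0,0,0,0,0,0,0]])

```text
clock: 33.92
eef_pos: [432.2, -272.8, 15.1]
tool_rot: [-2.881, 1.571, -0.739]
force: [-0.7, 0.3, -0.0]
width: 10.0
```

Request:
arm_command(series=[[0,0,0,-0.1,0,0,0],[0,0,0,0,0,0,0],[0.4,0,0,0,0,0,0],[0.4,0,0,0,0,0,0],[0.4,0,0,0,0,0,0],[0.4,0,0,0.5,0,0,0],[0.4,0,0,2,0,0,0],[0.4,0,0,3.5,0,0,0],[0.4,0,0,3.5,0,0,0],[0.4,0,0,3,0,0,0],[0.4,0,0,1.5,0,0,0],[0.4,0,0,0,0,0,0],[0.4,0,0,0,0,0,0]])

```text
clock: 35.0
eef_pos: [432.8, -272.9, 155.0]
tool_rot: [-2.527, 1.569, -0.385]
force: [-0.7, -0.7, -0.4]
width: 34.2
```

```bash
python3 - <<'E'
from h import *
s=ctrl.read_state(); print(s['clock'],s['eef_pos'],s['width'],s['force'],s['torque'])
w=snap('wrist','w21.png')
E
```

```text
35.0 [ 432.76794908 -272.85034808  155.03855862] 34.15958620852015 [-0.65702923 -0.68457234 -0.35894554] [ 0.06127503  0.00741501 -0.00864299]
```

View pics/w21.png

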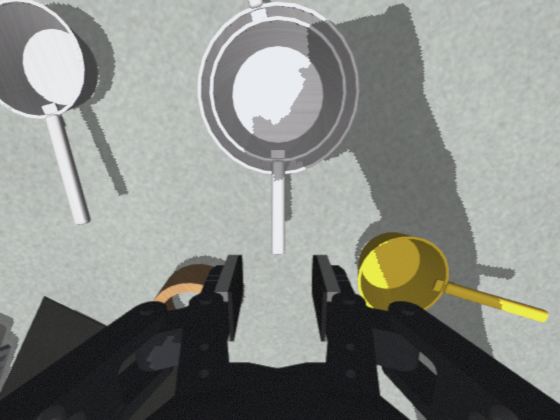

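Request:
arm_command(series=[[0.5,1.5,0.8,1,0,0,3],[0.5,3,1.7,0.5,0,0,5],[0.5,3.5,1.9,0.5,0,0,5],[0.5,3.5,1.9,0,0,0,0],[0.5,2.5,1.5,0,0,0,0],[0.5,1.4,0.8,0,0,0,0],[0.5,0.6,0.4,0,0,0,0],[0.5,0,0,0,0,0,0],[0.5,0,0,0,0,0,0],[0.5,0,0,0,0,0,0]])

```text
clock: 35.88
eef_pos: [590.2, -184.4, 173.6]
tool_rot: [1.015, 1.568, -2.902]
force: [0.5, 0.5, 0.1]
width: 42.7
```

```bash
python3 - <<'E'
from h import *
s=ctrl.read_state(); print(s['clock'],s['eef_pos'].tolist(),s['tool_rot'].tolist(),s['width'],s['force'])
print(R.from_euler('xyz',s['tool_rot']).as_matrix().round(3))
w=snap('wrist','w22.png'); snap('top','t22.png')
E
```

```text
35.8833 [590.1823854438351, -184.42313096603033, 173.56040504130414] [1.01519130677958, 1.5684132862255367, -2.90179130708072] 42.72196615734887 [0.53991321 0.54022034 0.13001796]
[[-0.002 -0.7   -0.714]
 [-0.001 -0.714  0.7  ]
 [-1.     0.002  0.001]]
```

View pics/w22.png

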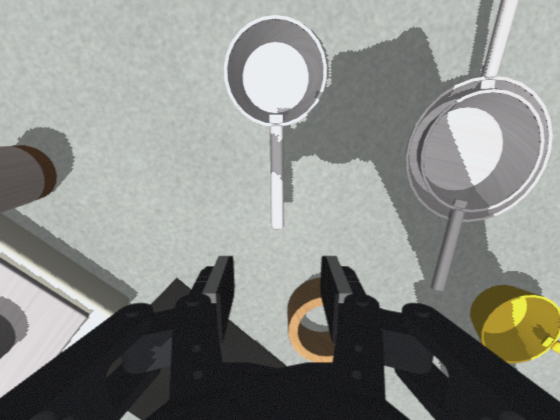

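View pics/t22.png

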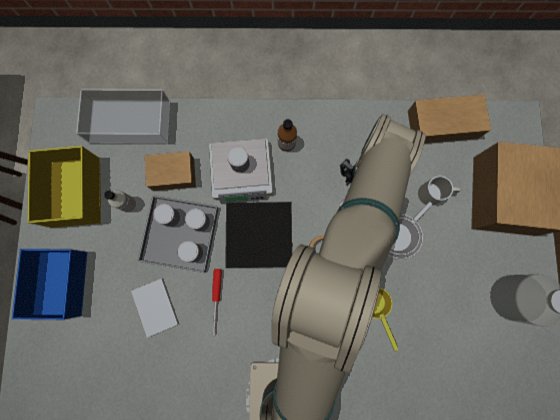

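```bash
python3 - <<'E'
from h import *
ct=ct_of([590.18,-184.42,173.56],[1.01519130677958, 1.5684132862255367, -2.90179130708072])
pan(ct,(276,70),(278,227),42,60)
E
```

```text
centre [ 671.6 -264.2] len 141.6 ang 136.3 grip100 [ 599.3 -195. ]
```

Request:
arm_command(series=[[0.5,0.5,-0.6,-3,0,0,0.7],[0.5,0.5,-0.6,-4,0,0,0],[0.5,0,0,-3.5,0,0,0],[0.5,0,0,-2.2,0,0,0],[0.5,0,0,-0.6,0,0,0],[0.5,0,0,0,0,0,0],[0.5,0,0,0,0,0,0]])

```text
clock: 36.57
eef_pos: [602.7, -195.7, 42.3]
tool_rot: [-2.924, 1.569, -0.543]
force: [0.3, 0.0, 0.2]
width: 42.7
```

```bash
python3 - <<'E'
from h import *
s=ctrl.read_state(); print(s['clock'],s['eef_pos'].tolist(),s['width'],s['force'])
w=snap('wrist','w23.png')
E
```

```text
36.5667 [602.6631190332547, -195.70258755941867, 42.27365774082003] 42.7414277678437 [0.33711437 0.0022607  0.17307781]
```

View pics/w23.png

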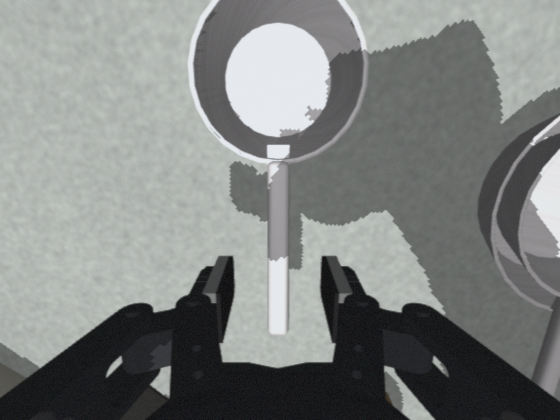

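Handle centred (u≈278). Lower to z≈16 and close.

Request:
arm_command(series=[[0.5,0,0,-1.2,0,0,0],[0.5,0,0,-1,0,0,0],[0.5,0,0,-0.3,0,0,0],[0.5,0,0,0,0,0,0],[0.2,0,0,0,0,0,0],[0,0,0,0,0,0,0],[0,0,0,0,0,0,0],[0,0,0,0,0,0,0],[0,0,0,0,0,0,0]])

```text
clock: 37.37
eef_pos: [602.4, -195.0, 16.5]
tool_rot: [-2.906, 1.57, -0.525]
force: [-0.1, -0.8, 0.7]
width: 10.0
```

Request:
arm_command(series=[[0,0,0,0.7,0,0,0],[0,0,0,2,0,0,0],[0,0,0,3,0,0,0],[0,0,0,3.3,0,0,0],[0,0,0,2,0,0,0],[0,-0.8,-0.8,0.5,0,0,3],[0,-1.5,-1.5,0,0,0,6],[0,-2.2,-2.2,0,0,0,7],[0,-2.5,-2.4,0,0,0,7],[0,-2.5,-2.4,0,0,0,7],[0,-2.5,-2.4,0,0,0,7],[0,-2.5,-2.4,0,0,0,7],[0,-2.2,-2.2,0,0,0,7],[0,-1.8,-1.8,0,0,0,6],[0,-1.2,-1.2,0,0,0,6],[0,-0.7,-0.7,0,0,0,4],[0,-0.2,-0.2,0,0,0,3],[0,0,0,0,0,0,0],[0,0,0,0,0,0,0],[0,0,0,0,0,0,0]])

```text
clock: 39.03
eef_pos: [396.7, -396.3, 131.3]
tool_rot: [3.059, 1.57, 0.378]
force: [-0.2, -0.1, -1.1]
width: 9.8
```

```bash
python3 - <<'E'
from h import *
s=ctrl.read_state(); print(s['clock'],s['eef_pos'].tolist(),s['width'],s['force'])
print(R.from_euler('xyz',s['tool_rot']).as_matrix().round(3))
w=snap('wrist','w24.png'); t=snap('side','s24.png')
cv2.imwrite('pics/s24c.png',cv2.resize(t[90:230,270:420],None,fx=4,fy=4,interpolation=cv2.INTER_CUBIC))
E
```

```text
39.0333 [396.67054585329316, -396.2744209884357, 131.3121893837288] 9.802655618466051 [-0.20022554 -0.05542071 -1.09225645]
[[ 0.     0.445 -0.896]
 [ 0.    -0.896 -0.445]
 [-1.     0.    -0.   ]]
```

View pics/w24.png

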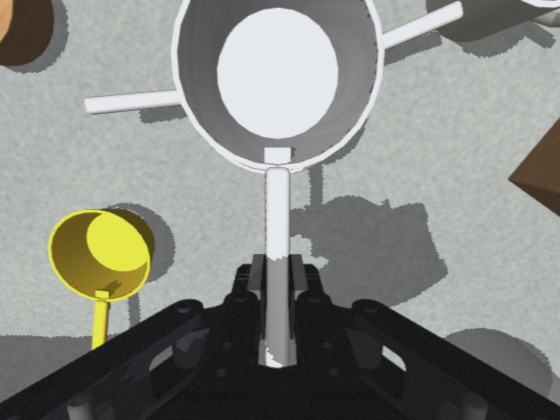

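View pics/s24c.png

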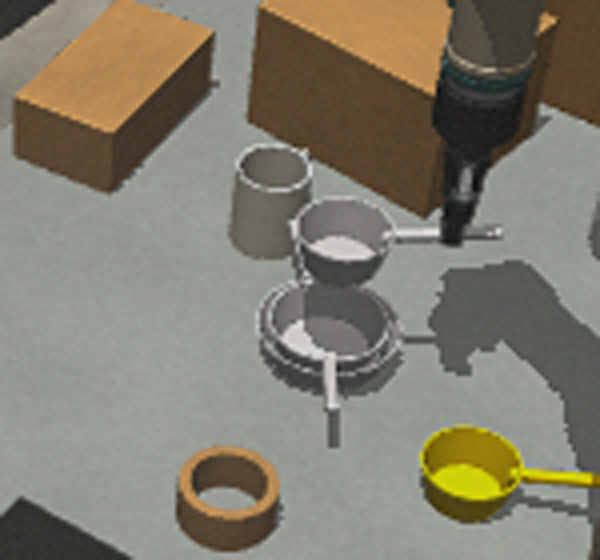

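Request:
arm_command(series=[[0,0,0,-2,0,0,0],[0,0,0,-2.5,0,0,0],[0,0,0,-2,0,0,0],[0,0,0,-1.2,0,0,0],[0,0,0,-0.5,0,0,0],[0,0,0,0,0,0,0],[0,0,0,0,0,0,0]])

```text
clock: 39.72
eef_pos: [396.8, -396.8, 49.5]
tool_rot: [2.006, 1.57, -0.674]
force: [-0.8, -0.1, -1.3]
width: 10.0
```

```bash
cat > ov.py <<'E'
from h import *
import sys
# overlay concentric circles in wrist picture; args: img, height of bottom above its resting, r_grip
fn,tz=sys.argv[1],float(sys.argv[2]); rg=97.8
c=ctrl.calibration('wrist'); f=210/np.tan(np.radians(c['fovy'])/2); Ti=np.linalg.inv(np.array(c['T_tool_cam']))
w=cv2.imread('pics/'+fn)
for R0,z,col in ((46,42+tz-16.5,(0,0,255)),(58,44,(0,255,0)),(70,38,(255,0,0))):
  for t in np.linspace(0,2*np.pi,120):
    q=Ti@np.array([-(z-tz),R0*np.sin(t),-rg+R0*np.cos(t),1]); u=c['cx']+f*q[0]/-q[2]; v=c['cy']-f*q[1]/-q[2]
    if 0<v<420: cv2.circle(w,(int(u),int(v)),1,col,-1)
cv2.imwrite('pics/m_'+fn,w)
E
python3 - <<'E'
from h import *
s=ctrl.read_state(); print(s['clock'],s['eef_pos'].tolist(),s['width'],s['force'])
w=snap('wrist','w25.png'); t=snap('side','s25.png')
cv2.imwrite('pics/s25c.png',cv2.resize(t[130:220,300:410],None,fx=5,fy=5,interpolation=cv2.INTER_CUBIC))
import os; os.system('python3 ov.py w25.png %f'%s['eef_pos'][2])
E
```

```text
39.7167 [396.80603725619085, -396.75797889418266, 49.45471789280864] 9.985475912006521 [-0.80475764 -0.10972861 -1.28002792]
```

View pics/m_w25.png

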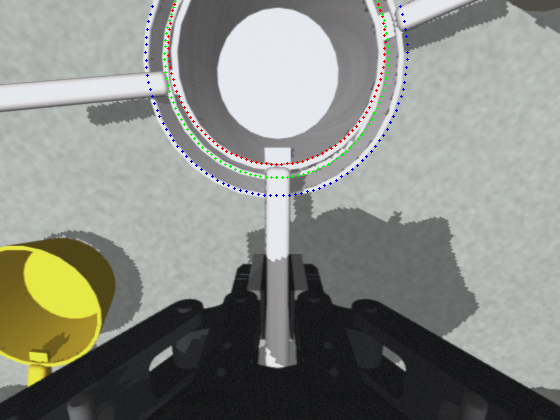

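View pics/s25c.png

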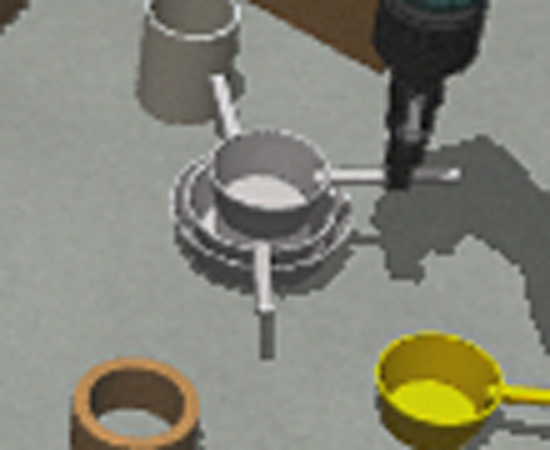

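Request:
arm_command(series=[[0,0,0,-0.8,0,0,0],[0,0,0,-0.7,0,0,0],[0,0,0,-0.4,0,0,0],[0,0,0,0,0,0,0],[0,0,0,0,0,0,0]])

```text
clock: 40.23
eef_pos: [395.9, -396.5, 29.7]
tool_rot: [-1.213, 1.57, 2.39]
force: [-0.5, -1.1, -0.8]
width: 9.8
```

```bash
python3 - <<'E'
from h import *
s=ctrl.read_state(); print(s['clock'],s['eef_pos'].tolist(),s['width'],s['force'])
w=snap('wrist','w26.png')
E
```

```text
40.2333 [395.9182167307113, -396.5466232918471, 29.65420215738735] 9.847616570709981 [-0.45711327 -1.09645236 -0.79380411]
```

View pics/w26.png

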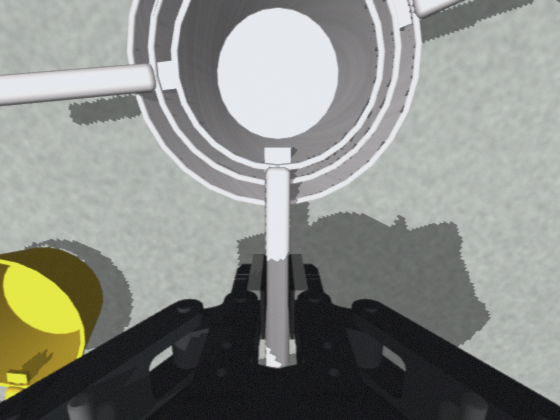

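Request:
arm_command(series=[[0,0,0,-0.3,0,0,0],[0,0,0,-0.2,0,0,0],[0,0,0,-0.1,0,0,0],[0,0,0,0,0,0,0]])

```text
clock: 40.62
eef_pos: [396.1, -397.1, 24.2]
tool_rot: [0.892, 1.57, -1.789]
force: [-1.9, 0.4, 1.9]
width: 10.3
```

Contact. Release, rise and back off clear.

Request:
arm_command(series=[[0,0,0,0,0,0,0],[0.4,0,0,0,0,0,0],[0.4,0,0,0,0,0,0],[0.4,0,0,0,0,0,0],[0.4,0,0,0.5,0,0,0],[0.4,0,0,2,0,0,0],[0.4,0,0,3.5,0,0,0],[0.4,0,0,3.5,0,0,0],[0.4,0,0,3.5,0,0,0],[0.4,0,0,3,0,0,0],[0.4,0,0,1.5,0,0,0],[0.4,0,0,0,0,0,0],[0.4,0,0,0,0,0,0]])

```text
clock: 41.7
eef_pos: [396.5, -397.0, 200.1]
tool_rot: [1.935, 1.569, -0.746]
force: [0.1, -0.2, 0.1]
width: 34.3
```

```bash
python3 - <<'E'
from h import *
s=ctrl.read_state(); print(s['clock'],s['eef_pos'].tolist(),s['width'],s['force'])
w=snap('wrist','w27.png');snap('top','t27.png');snap('side','s27.png')
E
```

```text
41.7 [396.5287970282448, -397.022593283466, 200.12837621152843] 34.31409443795237 [ 0.06155457 -0.2044422   0.11216511]
```

View pics/w27.png

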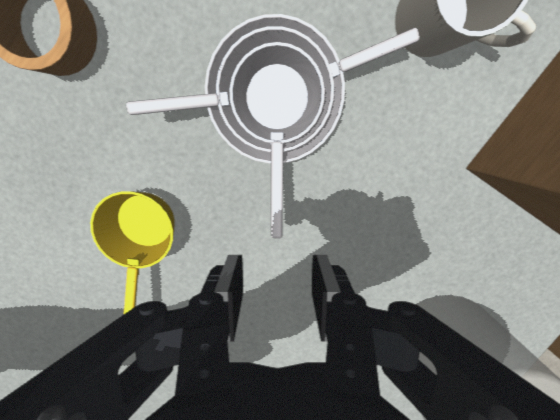

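View pics/t27.png

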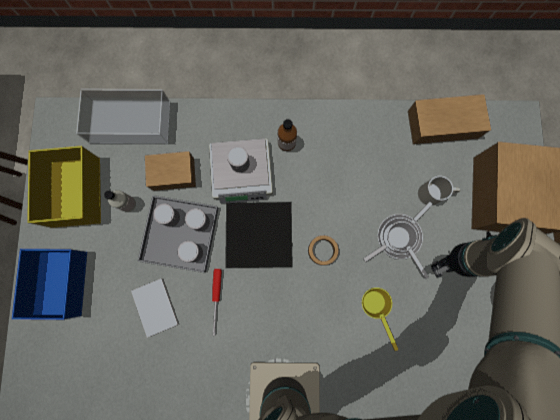

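View pics/s27.png

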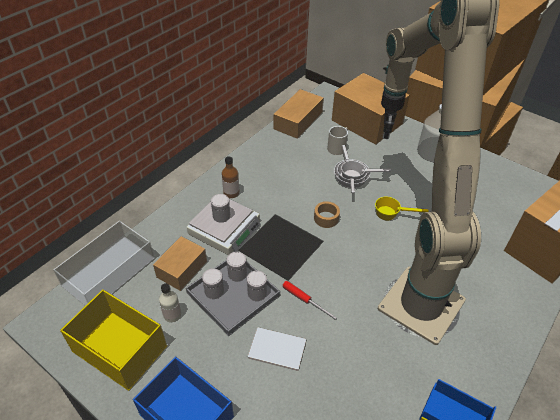

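```bash
python3 - <<'E'
from h import *
for l in ('tin_a',): print([(np.round(d['centre']).tolist(),round(d['conf'],2)) for d in ctrl.spot_in(l,'side')])
print(ctrl.finish_job(), ctrl.read_state()['clock'])
E
```

```text
[([527.0, 378.0, 83.0], 0.96), ([513.0, 282.0, 79.0], 0.84), ([692.0, 158.0, 121.0], 0.82), ([418.0, 303.0, 82.0], 0.72)]
the job is handed in; nothing more can be done
the job is handed in; nothing more can be done
```

I cleared the bench and handed the job in after about 42 s of the 210 s allowed.

**Tins:** I put the heavy tin (about 6 N when lifted; the others were about 2 N) upright on the scale plate first. The three empty ones then went upright into the grey tray.

**Pans:** The medium pan sits in the large one and the small pan in the medium. Their handles point about 123°, 206° and -43°, so they are at least about 80° apart and none lies over another.

**Last checks:**
- The pictures from all three cameras show the four tins standing in place and the pans flat and concentric.
- The yellow look-alike and the other things on the bench look unmoved by eye.
- The gripper was clear of everything at the end.

**What went wrong or disagreed:**
- My first two tries to grip the medium pan's handle closed on nothing, because the real finger pads sit about 20 mm higher than the stated tool point suggests. Lowering the tool fixed this, and the pan was not disturbed.
- The top and wrist cameras disagreed by 2–4 mm on where the pans were. I corrected the medium pan by about 3 mm from the wrist view before setting it down.
- I did not see any of the tins or pans get knocked aside during the run.

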